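# Seal the slide dry box

## Robot

A 6-joint arm with a two-finger parallel gripper is mounted at the origin on the work surface. World frame = base frame: x ahead of the robot, y to its left, z up, the work surface at z = 0. Lengths are in mm, angles in rad, forces in N, time in s.
With the tool pointing down it reaches from about 325 to 775 mm from the base axis. Payload 5.5 kg.
Tool frame: the origin (TCP) lies on the centre line of the jaws, within the pads' length; the fingertips stand 17 mm ahead of it and the grasp point (between the pads) lies 2 mm behind it; z points along the fingers, y is the direction in which the jaws open and shut (so a half turn about z gives the same grasp; the last joint's range is limited). The gripper opens to 85 mm and grips with 20 to 120 N. Pads are 22 mm wide; open, the fingers measure 114 mm over their backs; the gripper's body (76 mm by 85 mm) begins 54 mm behind the grasp point. The pads swing forward as they close: fully open they stand 13 mm farther back than shut.
Start: joints at [1.063, 0.091, 1.231, -0, 1.82, -0.057], TCP at [261.418, 540.072, 248.275] pointing down, gripper open.
Joint ranges: [-2.87, 2.87], [-0.86, 2.18], [0.17, 2.46], [-1.51, 4.65], [0.06, 2.69], [-2.65, 2.65]. Speed limits (rad/s): [2.57, 2.57, 3.01, 3.14, 3.14, 3.14].

## Interface

Orientations are given as a rotation vector (axis times angle).
In Python, from bench import arm, capture gives the robot as it stands. The module is installed in compiled form; this text tells all that it offers.
- The arm moves only by the tool send_rows, never from a script. Its argument "moves" is a list of rows, each a list of 3 entries, a list of its own where there are three numbers: the shift along the tool's x, y, z in mm, then the turn, a rotation vector about the tool's x, y, z in degrees, then the opening, from 0 (shut) to 1 (fully open). A call has 1 to 5 rows; each row is the pose to reach, as a shift and turn from the pose measured when the call began, along the tool's axes at that moment; what a row does not reach only later rows make up. A row lasts 1/8 s, in which the tool goes at most 62.5 mm and 10.7 degrees, less where a joint would pass 70% of its speed; a pose out of reach is approached as far as the arm can. A call with a gripper value outside its range is refused whole. The fingers move at their own pace and stop on an object; "squeeze" is the grip in N (left out, the last holds). Time passes only in rows, so rows that repeat a pose let the fingers close. It gives the time, the measured TCP pose, the force and the opening at its end, in the units of the state.
- arm.get_obs(): the state, without advancing time (a new reading comes with each control period).
- capture(name): name is "scene" or "side" or "wrist"; returns a dict with "frame" (400x640x3 uint8, blue, green, red), "fovy" (degrees; the focal length in pixels is half the picture's height over the tangent of half this angle, whatever the lens; pixels are square), "cx", "cy" (the principal point, pixels), "rvec" (rotation vector, rad) and "tvec" (3), from world to camera coordinates, as OpenCV has them. Camera axes: x right, y down, z forward; pixel columns grow to the right and rows downward; lengths in mm; the calibration is good to about 2 mm. A picture is of the moment at which its call begins. There is no depth.
- arm.close_job(): hands the job in, once; it reports no verdict.
The state is a dict: "time": time; "joint_pos": joint angles; "joint_velocities": joint speeds; "tau": joint torques, N m; "eef_pos": TCP position; "ee_rot": TCP orientation; "ft_force": force on the tool from outside, world axes, zero at the start; "wrist_torque": the same for the moment, N m; "finger_gap": finger opening in mm.
Only numpy, scipy, OpenCV 4.12 (cv2) and the standard library are available. Lean on these libraries where they do the work, as an engineer would, in place of code of your own. Each camera call takes 0.05 s, during which the arm holds its last target.

## Task

The slides are back in their dry box: press the lid fully down onto its gasket first, with all four clips still open, then snap the clips home over the rim one at a time in opposite-corner order (the second clip diagonally across from the first, then the remaining two), so the gasket pulls down evenly. Feel each clip snap and stop there: the plastic cracks if anything is pushed harder than about 30 N (3 kg). Leave everything else on the bench where it is, and finish with the hand clear of the box.

Things in the scene. Friction and masses are not known exactly. Their poses are not given: they have to be found in the camera images.
- dry_box: Translucent white dry box for microscope slides, standing firmly (does not slide). Origin: centre of its underside; own x across it towards its far long side, y along it to its left, z up. Walls 120 mm (x) by 180 mm (y), 80 mm high where the lid sits; a 9 mm rim stands out atop each long wall. Outside the open clips the bench is clear for 25 mm or more.
- lid_top (a point): Middle of the lid's flat top, a framed clear panel 132 by 192 mm, 8 mm thick (frame 10 mm). The lid slides straight down on its lip seal, which drags with about 7 N and stays where it is pushed. This point is 88 mm above the bench when fully down, 6 to 12 mm higher at the start. Fully down it meets a stiff gasket, about 40 N per mm.
- lid (a joint): How far the lid stands up from fully down, in m: 0 = fully down on its gasket (the gasket's own squeeze is not counted), 0.006 to 0.012 at the start.
- clip_near_left (a joint): Opening angle (rad) of the grey clip at the near left corner: 0 straight down, 1.57 straight out. Starts at 1.25 to 2.15 and stays there. Pushed in and slightly downward on its outer face near the free edge (a level push drags and jams) it meets the rim, takes 5 to 15 N, snaps over and stops dead at -0.25 to 0.25: this differs by corner and must be felt. Let go too soon it springs out to about 1.
- hinge_near_left (a point): Middle of that clip's hinge line, on the lid's long edge at x = -0.070, y = +0.055 in the box's frame (86 mm above the bench with the lid down). The hinge line runs along the box's y; the clip opens towards the box's -x.
- tip_near_left (a point): Middle of the free lower edge of that clip's outer face. The clip is a flap 42 mm wide (along the hinge), 36 mm from hinge to free edge, 3 mm thick; hanging, its outer face is 7 mm outside the hinge line. Inside it a hook nose catches under the rim and a rib near the free edge stops it against a land on the wall, set 7 mm in or out from corner to corner.
- clip_near_right (a joint): Opening angle (rad) of the grey clip at the near right corner: 0 straight down, 1.57 straight out. Starts at 1.25 to 2.15 and stays there. Pushed in and slightly downward on its outer face near the free edge (a level push drags and jams) it meets the rim, takes 5 to 15 N, snaps over and stops dead at -0.25 to 0.25: this differs by corner and must be felt. Let go too soon it springs out to about 1.
- hinge_near_right (a point): Middle of that clip's hinge line, on the lid's long edge at x = -0.070, y = -0.055 in the box's frame (86 mm above the bench with the lid down). The hinge line runs along the box's y; the clip opens towards the box's -x.
- tip_near_right (a point): Middle of the free lower edge of that clip's outer face. The clip is a flap 42 mm wide (along the hinge), 36 mm from hinge to free edge, 3 mm thick; hanging, its outer face is 7 mm outside the hinge line. Inside it a hook nose catches under the rim and a rib near the free edge stops it against a land on the wall, set 7 mm in or out from corner to corner.
- clip_far_left (a joint): Opening angle (rad) of the grey clip at the far left corner: 0 straight down, 1.57 straight out. Starts at 1.25 to 2.15 and stays there. Pushed in and slightly downward on its outer face near the free edge (a level push drags and jams) it meets the rim, takes 5 to 15 N, snaps over and stops dead at -0.25 to 0.25: this differs by corner and must be felt. Let go too soon it springs out to about 1.
- hinge_far_left (a point): Middle of that clip's hinge line, on the lid's long edge at x = +0.070, y = +0.055 in the box's frame (86 mm above the bench with the lid down). The hinge line runs along the box's y; the clip opens towards the box's +x.
- tip_far_left (a point): Middle of the free lower edge of that clip's outer face. The clip is a flap 42 mm wide (along the hinge), 36 mm from hinge to free edge, 3 mm thick; hanging, its outer face is 7 mm outside the hinge line. Inside it a hook nose catches under the rim and a rib near the free edge stops it against a land on the wall, set 7 mm in or out from corner to corner.
- clip_far_right (a joint): Opening angle (rad) of the grey clip at the far right corner: 0 straight down, 1.57 straight out. Starts at 1.25 to 2.15 and stays there. Pushed in and slightly downward on its outer face near the free edge (a level push drags and jams) it meets the rim, takes 5 to 15 N, snaps over and stops dead at -0.25 to 0.25: this differs by corner and must be felt. Let go too soon it springs out to about 1.
- hinge_far_right (a point): Middle of that clip's hinge line, on the lid's long edge at x = +0.070, y = -0.055 in the box's frame (86 mm above the bench with the lid down). The hinge line runs along the box's y; the clip opens towards the box's +x.
- tip_far_right (a point): Middle of the free lower edge of that clip's outer face. The clip is a flap 42 mm wide (along the hinge), 36 mm from hinge to free edge, 3 mm thick; hanging, its outer face is 7 mm outside the hinge line. Inside it a hook nose catches under the rim and a rib near the free edge stops it against a land on the wall, set 7 mm in or out from corner to corner.
- petri_dish: Shallow glass dish, 90 mm across, 14 mm high, beside the box's left end. Leave alone. Origin: centre of its underside.
- sample_jar: Small capped jar, 42 mm across, 52 mm high, beside the box's right end. Leave alone. Origin: centre of its underside.
- tweezers: Steel tweezers, 125 mm long, 8 mm high, lying beside the box's right end. Leave alone. Origin: middle, on the bench.
- slide_mailer: Small slide mailer, 88 by 36 by 30 mm. Leave alone. Origin: centre of its underside.
- beaker: Empty glass beaker, 72 mm across, 90 mm high. Leave alone. Origin: centre of its underside.
- wash_bottle: Squeeze wash bottle, 72 mm across, 220 mm high to its spout. Leave alone. Origin: centre of its underside.

How it is judged (in metres and radians):
On the way, in this order (a step that is already met when the one before it is completed fails the run):
1. the lid is pressed fully down while all four clips stand open (value of joint each of clip_near_left, clip_near_right, clip_far_left, clip_far_right above 0.5 rad and value of joint lid below 0.0015 m), for 0.2 s.
2. one clip is snapped home, the other three still open (((value of joint clip_near_left below 0.35 rad and value of joint each of clip_near_right, clip_far_left, clip_far_right above 0.5 rad and value of joint lid below 0.0015 m) or (value of joint each of clip_near_left, clip_far_left, clip_far_right above 0.5 rad and value of joint clip_near_right below 0.35 rad and value of joint lid below 0.0015 m) or (value of joint each of clip_near_left, clip_near_right, clip_far_right above 0.5 rad and value of joint clip_far_left below 0.35 rad and value of joint lid below 0.0015 m) or (value of joint each of clip_near_left, clip_near_right, clip_far_left above 0.5 rad and value of joint clip_far_right below 0.35 rad and value of joint lid below 0.0015 m))), for 0.2 s.
3. the clip diagonally opposite is snapped home, the other two still open (((value of joint each of clip_near_left, clip_far_right below 0.35 rad and value of joint each of clip_near_right, clip_far_left above 0.5 rad and value of joint lid below 0.0015 m) or (value of joint each of clip_near_left, clip_far_right above 0.5 rad and value of joint each of clip_near_right, clip_far_left below 0.35 rad and value of joint lid below 0.0015 m))), for 0.2 s.
4. a third clip is snapped home, the last still open (((value of joint clip_near_left above 0.5 rad and value of joint each of clip_near_right, clip_far_left, clip_far_right below 0.35 rad and value of joint lid below 0.0015 m) or (value of joint each of clip_near_left, clip_far_left, clip_far_right below 0.35 rad and value of joint clip_near_right above 0.5 rad and value of joint lid below 0.0015 m) or (value of joint each of clip_near_left, clip_near_right, clip_far_right below 0.35 rad and value of joint clip_far_left above 0.5 rad and value of joint lid below 0.0015 m) or (value of joint each of clip_near_left, clip_near_right, clip_far_left below 0.35 rad and value of joint clip_far_right above 0.5 rad and value of joint lid below 0.0015 m))), for 0.2 s.
At the end, for the whole second after the job is handed in: The lid is fully down (less than 1.5 mm up), all four clips are home over the rim and at rest (each less than 0.35 rad open, staying there with the hand away), and the dish, jar, tweezers, mailer, beaker and wash bottle are within 15 mm of where they were (value of joint lid below 0.0015 m and value of joint each of clip_near_left, clip_near_right, clip_far_left, clip_far_right below 0.35 rad and velocity of joint each of clip_near_left, clip_near_right, clip_far_left, clip_far_right below 0.05 rad/s and distance of each of petri_dish, sample_jar, tweezers, slide_mailer, beaker, wash_bottle from where it was at the start of the episode below 0.015 m); the robot touches nothing.
It fails at once if the robot pushes on the box, lid or clips with more than 30 N (contact force between any of the arm, the fingers and dry_box above 30 N).
It fails at once if a bystander is knocked more than 15 mm out of place (distance of any of petri_dish, sample_jar, tweezers, slide_mailer, beaker, wash_bottle from where it was at the start of the episode above 0.015 m).
It also fails if it takes over 72 s, if anything falls off the work surface, if the arm or the gripper's body presses on something with over 40 N, if the wrist force passes 120 N, or if a joint passes its speed limit or range.

## Working session

There is one attempt and no reset: what is moved stays moved. The work goes in short steps, Python scripts to look and compute and a tool call to move; the robot and the scene stay as the last step left them, time stands still between calls to the robot, and variables do not carry over. Pictures are saved under pics/ and viewed, and the job is handed in when it is done.

Besides the shell and the picture viewer there is one more tool, called as name(argument=value, ...) on one line, values as JSON. send_rows: Moves the arm, as the interface text tells. Its arguments: {"type":"object","properties":{"moves":{"type":"array","items":{"type":"array"}},"squeeze":{"type":"number"}},"required":["moves"]}

```bash
mkdir -p pics; ls; python3 - <<'E'
from bench import arm, capture
import cv2
print(arm.get_obs())
for n in("scene","side","wrist"):
    c=capture(n); cv2.imwrite(f"pics/{n}0.png",c["frame"]); print(n,{k:v for k,v in c.items() if k!="frame"})
E
```

```text
pics
{'time': 0.0, 'joint_pos': array([ 1.06329091e+00,  9.18755541e-02,  1.23187950e+00,  2.02938615e-06,
        1.81979353e+00, -5.66963541e-02]), 'joint_velocities': array([ 3.16930217e-05,  1.89647192e-04, -1.27914589e-04,  1.09231160e-03,
       -4.49779941e-04,  4.90725462e-04]), 'tau': array([-5.00837705e-04, -4.58744502e+01, -4.18019986e+01, -1.71348433e-04,
        1.20416743e-02,  1.37381784e-05]), 'eef_pos': array([261.29647784, 539.84352787, 247.14444441]), 'ee_rot': array([-7.02024910e-01, -3.06158849e+00,  2.94954968e-03]), 'ft_force': array([-0.74734678,  0.47845204, -0.3709915 ]), 'wrist_torque': array([ 0.03574566, -0.03962488,  0.07983088]), 'finger_gap': 85.32716804563377}
scene {'fovy': 48.94385903895034, 'cx': 314.3626922559942, 'cy': 193.77984468289475, 'rvec': array([ 2.15444886,  1.3410418 , -0.46212618]), 'tvec': array([-245.77709091, -317.71795082, 1426.59170727])}
side {'fovy': 56.314587662707666, 'cx': 319.2179136778805, 'cy': 201.60899764944247, 'rvec': array([ 2.27424217, -0.02650463,  0.02791469]), 'tvec': array([-531.05250279,   68.70247881, 1134.29326589])}
wrist {'fovy': 58.39302187845517, 'cx': 320.01763434993455, 'cy': 204.09158192133285, 'rvec': array([-2.41316585, -1.51496238, -0.2510377 ]), 'tvec': array([-598.09858948,  -42.37199953,  381.81181498])}
```

View pics/scene0.png

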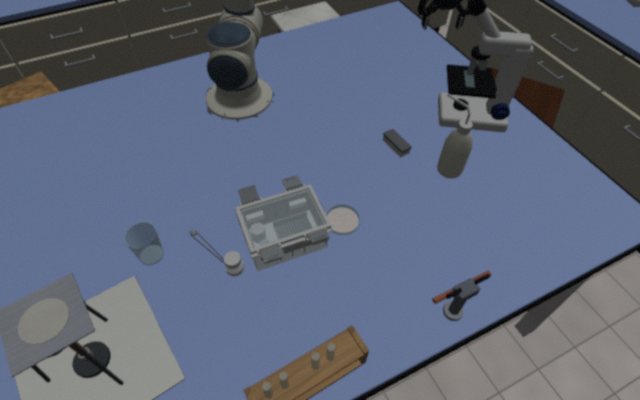

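View pics/side0.png

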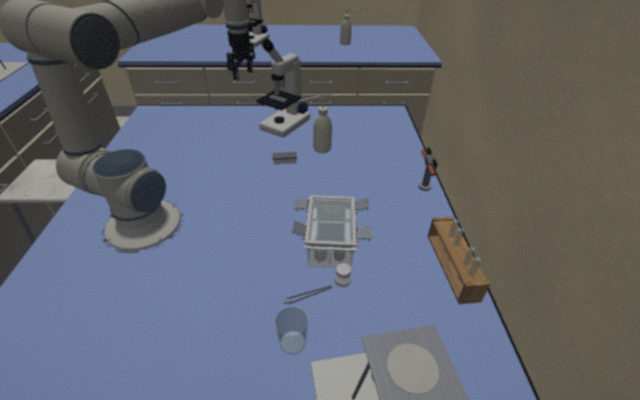

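View pics/wrist0.png

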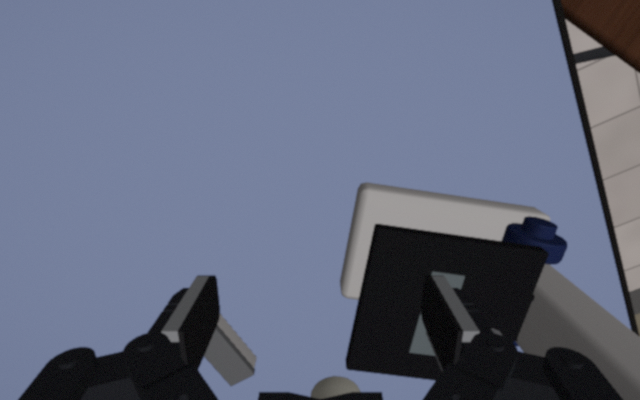

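The scene view shows the box around (283,225), with the jar at (233,262), the dish at (342,219) and the tweezers at (208,245). The side view shows the box around (331,222). I'll enlarge both crops.

```bash
cat > h.py <<'E'
import numpy as np, cv2
from scipy.spatial.transform import Rotation as R
from bench import arm, capture
def K(c):
    f=200/np.tan(np.radians(c["fovy"]/2)); return np.array([[f,0,c["cx"]],[0,f,c["cy"]],[0,0,1.]])
def proj(c,P): return cv2.projectPoints(np.asarray(P,float).reshape(-1,3),c["rvec"],c["tvec"],K(c),None)[0].reshape(-1,2)
def ray(c,uv):
    Rm=cv2.Rodrigues(c["rvec"])[0]; o=-Rm.T@c["tvec"]
    d=np.linalg.inv(K(c))@np.array([uv[0],uv[1],1.]); return o,Rm.T@d
def onz(c,uv,z):
    o,d=ray(c,uv); return o+d*(z-o[2])/d[2]
def crop(c,x0,y0,w,h,s,fn):
    cv2.imwrite(fn,cv2.resize(c["frame"][y0:y0+h,x0:x0+w],None,fx=s,fy=s,interpolation=cv2.INTER_CUBIC))
def tri(c1,u1,c2,u2):
    Ps=[K(c)@np.hstack([cv2.Rodrigues(c["rvec"])[0],np.reshape(c["tvec"],(3,1))]) for c in(c1,c2)]
    X=cv2.triangulatePoints(Ps[0],Ps[1],np.array(u1,float).reshape(2,1),np.array(u2,float).reshape(2,1)); return (X[:3]/X[3]).ravel()
E
python3 - <<'E'
from h import *
import pickle
a=capture("scene");b=capture("side"); pickle.dump((a,b),open("c0.pkl","wb"))
crop(a,220,160,130,110,6,"pics/s1.png"); crop(b,280,180,110,95,7,"pics/d1.png")
E
```

```text
(no output)
```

View pics/s1.png

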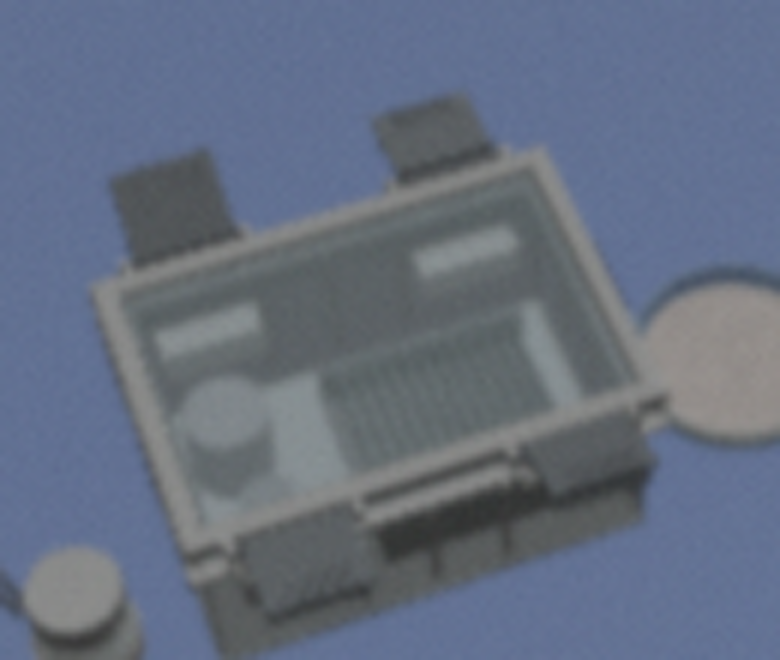

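View pics/d1.png

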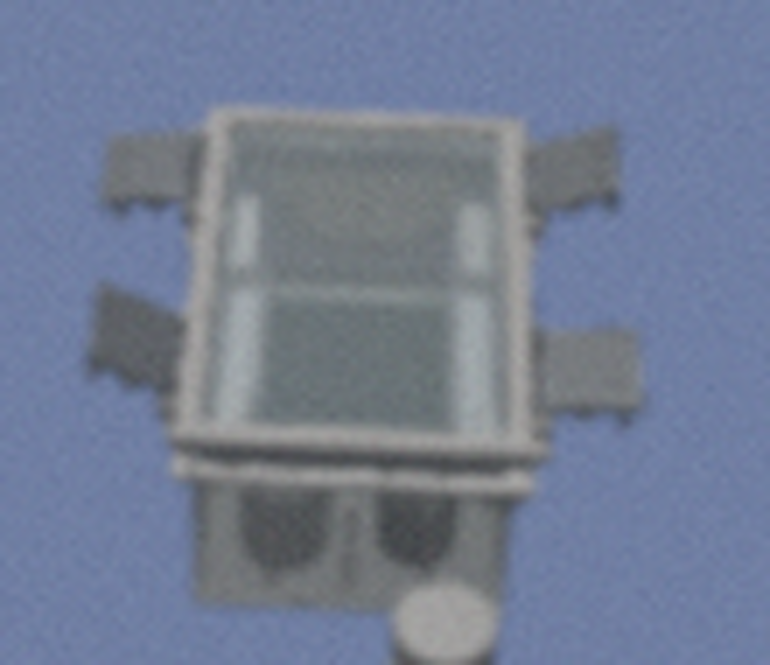

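```bash
python3 - <<'E'
from h import *
import pickle
a,b=pickle.load(open("c0.pkl","rb"))
S=dict(NR=(95,288),NL=(545,150),FL=(662,395),FR=(188,552))
D=dict(NR=(176,440),NL=(210,108),FL=(526,120),FR=(545,452))
ps=lambda u:(220+(u[0]+.5)/6-.5,160+(u[1]+.5)/6-.5)
pd=lambda u:(280+(u[0]+.5)/7-.5,180+(u[1]+.5)/7-.5)
T={k:tri(a,ps(S[k]),b,pd(D[k])) for k in S}
for k in T: print(k,T[k].round(1), onz(a,ps(S[k]),97).round(1), onz(b,pd(D[k]),97).round(1))
m=np.mean(list(T.values()),0);print(m)
for nm,f in(("tri",lambda k:T[k]),("s",lambda k:onz(a,ps(S[k]),97)),("d",lambda k:onz(b,pd(D[k]),97))):
    q={k:f(k)[:2] for k in S}
    for e in("NR NL","FR FL","NR FR","NL FL"):
        i,j=e.split(); v=q[j]-q[i]; print(nm,e,np.linalg.norm(v).round(1),np.degrees(np.arctan2(v[1],v[0])).round(1))
    print(np.mean(list(q.values()),0))
print('jar top',onz(a,(220+75/6,160+590/6),52), onz(b,(280+445/7,180+625/7),52),'dish',onz(a,(220+735/6,160+360/6),14))
E
```

```text
NR [ 489.4 -174.1   92.6] [ 494.2 -175.5   97. ] [ 488.2 -176.2   97. ]
NL [504.   15.3  93.1] [509.1  12.5  97. ] [502.3  14.2  97. ]
FL [635.3   0.9  97.6] [ 6.364e+02 -1.000e-01  9.700e+01] [634.2   4.4  97. ]
FR [ 621.9 -185.9   98.2] [ 621.3 -185.9   97. ] [ 622.  -184.6   97. ]
[562.64848183 -85.9590359   95.39037609]
tri NR NL 190.0 85.6
tri FR FL 187.3 85.9
tri NR FR 133.1 -5.1
tri NL FL 132.0 -6.3
[562.64848183 -85.9590359 ]
s NR NL 188.6 85.5
s FR FL 186.4 85.4
s NR FR 127.6 -4.7
s NL FL 128.0 -5.6
[565.24379554 -87.26388011]
d NR NL 191.0 85.8
d FR FL 189.3 86.3
d NR FR 134.1 -3.6
d NL FL 132.3 -4.3
[561.68933989 -85.55794911]
jar top [ 592.24869952 -224.66375353   52.        ] [ 585.73395029 -228.23595177   52.        ] dish [587.20102433  63.88862929  14.        ]
```

```bash
cat >> h.py <<'E'
PSI=np.radians(-4.8); C=np.array([562.6,-86.2])
def boxR(psi=None):
    return R.from_euler('z',PSI if psi is None else psi).as_matrix()
def Rt(tilt=0):  # tool y || box y, z down, tilted about box y (deg); +tilt: fingertips lean to box +x
    B=boxR(); base=np.column_stack([-B[:,0],B[:,1],[0,0,-1]])
    return R.from_rotvec(-B[:,1]*np.radians(tilt)).as_matrix()@base
def b2w(p): return np.r_[C,0]+boxR()@np.asarray(p,float)
def rel(p,Rm,o=None):
    o=o or arm.get_obs(); R0=R.from_rotvec(o["ee_rot"]).as_matrix()
    return (R0.T@(np.asarray(p)-o["eef_pos"])).round(1),np.degrees(R.from_matrix(R0.T@Rm).as_rotvec()).round(2)
E
python3 - <<'E'
from h import *
import pickle
o=arm.get_obs(); R0=R.from_rotvec(o["ee_rot"]).as_matrix()
c=capture("wrist"); Rm=cv2.Rodrigues(c["rvec"])[0]; p=-Rm.T@c["tvec"]
print("cam in tool",R0.T@(p-o["eef_pos"]),"\n",R0.T@Rm.T)
a,b=pickle.load(open("c0.pkl","rb"))
print("bottle base",onz(a,(450,172),0),onz(b,(322,150),0))
# view pose
v=b2w([0,0,0])+[0,0,330]
# camera centering: 
Rv=Rt(0); camoff=Rv@(R0.T@(p-o["eef_pos"])); fwd=Rv@(R0.T@Rm.T)[:,2]; print(camoff,fwd)
print(Rt(0)@[1,0,0],Rt(20)@[0,0,1])
h=300; cam=np.r_[b2w([0,0,0])[:2],90]-fwd*h/abs(fwd[2]); tgt=cam-camoff; print("tgt",tgt,rel(tgt,Rv,o))
E
```

```text
cam in tool [  84.68405072   -1.28376251 -126.48847706] 
 [[ 9.27885602e-04 -9.45569785e-01 -3.25418071e-01]
 [ 9.99999570e-01  8.76930409e-04  3.03260061e-04]
 [-1.38454811e-06 -3.25418212e-01  9.45570191e-01]]
bottle base [568.31370282 415.83698745   0.        ] [553.91451964 410.14645177   0.        ]
[-84.49447431   5.80691856 126.48847706] [ 0.32430216 -0.02692809 -0.94557019]
[-0.99649286  0.08367784  0.        ] [ 0.34082063 -0.02861951 -0.93969262]
tgt [544.20348964 -83.46347478 263.51152294] (array([-526.2, -437.9,  -15.4]), array([-6.000e-02, -1.000e-02, -2.103e+01]))
```

send_rows(moves=[[[-263, -219, -30], [0, 0, -21], 0], [[-526, -438, -30], [0, 0, -21], 0], [[-526, -438, -30], [0, 0, -21], 0], [[-526, -438, -30], [0, 0, -21], 0], [[-526, -438, -30], [0, 0, -21], 0]])

```text
time: 0.92
eef_pos: [390.0, 255.5, 263.7]
ee_rot: [0.132, 3.138, -0.0]
ft_force: [0.3, 0.5, -0.4]
finger_gap: 0.3
```

```bash
python3 - <<'E'
from h import *
o=arm.get_obs(); print(o["eef_pos"],o["time"],o["ft_force"]); print(rel([544.2,-83.5,270],Rt(0),o))
E
```

```text
[390.01817695 255.49220459 263.6599017 ] 0.925 [ 0.26704443  0.54779686 -0.41053831]
(array([-182.1, -324.9,   -6.2]), array([-0.02,  0.02, -0.01]))
```

send_rows(moves=[[[-182, -325, -6], [0, 0, 0], 0], [[-182, -325, -6], [0, 0, 0], 0], [[-182, -325, -6], [0, 0, 0], 0], [[-182, -325, -6], [0, 0, 0], 0], [[-182, -325, -6], [0, 0, 0], 0]])

```text
time: 1.55
eef_pos: [519.1, -29.3, 269.0]
ee_rot: [0.132, 3.138, -0.0]
ft_force: [1.0, 1.2, 0.2]
finger_gap: -0.1
```

send_rows(moves=[[[0, -60, 0], [0, 0, 0], 0], [[0, -60, 0], [0, 0, 0], 0], [[0, -60, 0], [0, 0, 0], 0]])

```text
time: 1.92
eef_pos: [514.0, -89.0, 269.0]
ee_rot: [0.133, 3.138, 0.001]
ft_force: [-0.3, -1.0, 0.5]
finger_gap: 0.4
```

```bash
python3 - <<'E'
from h import *
import pickle
o=arm.get_obs(); print(o["eef_pos"],o["time"],o["ft_force"]); print(rel([544.2,-83.5,270],Rt(0),o))
c=capture("wrist"); pickle.dump(c,open("w1.pkl","wb")); cv2.imwrite("pics/w1.png",c["frame"])
E
```

```text
[513.99430168 -88.95136343 269.04759644] 1.925 [-0.25256092 -1.01058504  0.49771669]
(array([-29.6,   8. ,  -0.9]), array([ 0.03,  0.07, -0.06]))
```

View pics/w1.png

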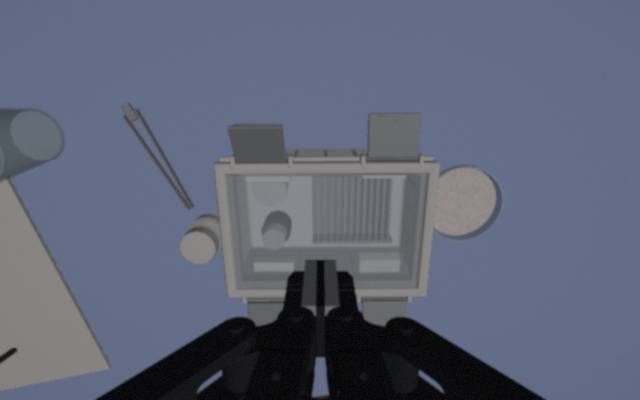

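```bash
python3 - <<'E'
from h import *
import pickle
c=pickle.load(open("w1.pkl","rb")); crop(c,205,100,250,225,3.2,"pics/w1c.png")
E
```

```text
(no output)
```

View pics/w1c.png

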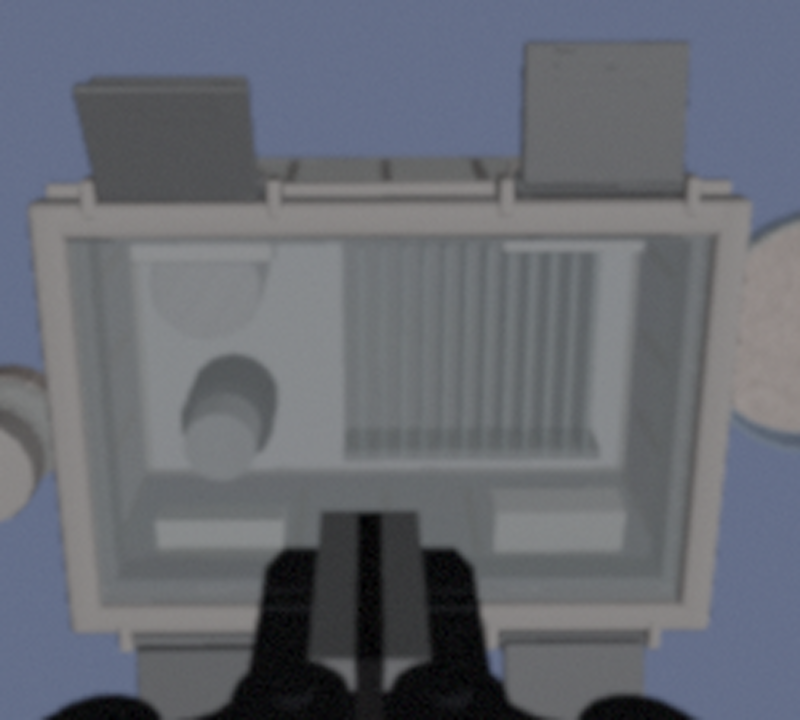

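```bash
python3 - <<'E'
from h import *
import pickle
c=pickle.load(open("w1.pkl","rb"))
W=dict(FR=(33,204),FL=(750,201),NL=(708,627),NR=(77,630))
p=lambda u:(205+(u[0]+.5)/3.2-.5,100+(u[1]+.5)/3.2-.5)
for z in(92,95,98):
    q={k:onz(c,p(W[k]),z)[:2] for k in W}
    print(z,np.mean(list(q.values()),0).round(1))
    for e in("NR NL","FR FL","NR FR","NL FL"):
        i,j=e.split(); v=q[j]-q[i]; print(e,np.linalg.norm(v).round(1),np.degrees(np.arctan2(v[1],v[0])).round(2))
# PnP with known square
obj=np.array([[66,-96,0],[66,96,0],[-66,96,0],[-66,-96,0]],float)
ok,rv,tv=cv2.solvePnP(obj,np.array([p(W[k]) for k in("FR","FL","NL","NR")]),K(c),None)
Rm=cv2.Rodrigues(c["rvec"])[0]; print("pnp centre",Rm.T@(tv.ravel()-c["tvec"]),R.from_matrix(Rm.T@cv2.Rodrigues(rv)[0]).as_euler('xyz',degrees=True))
E
```

```text
92 [563.  -87.3]
NR NL 194.1 85.47
FR FL 193.3 85.42
NR FR 133.4 175.51
NL FL 133.3 175.86
95 [561.7 -87.2]
NR NL 192.2 85.47
FR FL 191.4 85.42
NR FR 132.1 175.51
NL FL 132.0 175.86
98 [560.3 -87.2]
NR NL 190.3 85.47
FR FL 189.5 85.42
NR FR 130.8 175.51
NL FL 130.6 175.86
pnp centre [561.79446004 -87.38803678  94.48156354] [179.71246729   0.3636756  175.59872175]
```

```bash
sed -i 's/^PSI=.*/PSI=np.radians(-4.5); C=np.array([562.,-87.])/' h.py; python3 - <<'E'
from h import *
o=arm.get_obs(); print(rel(b2w([0,0,125]),Rt(0),o)); print(o["joint_pos"])
E
```

```text
(array([-47.5,   5.2, 144.2]), array([ 0.02,  0.08, -0.28]))
[-2.35641173e-01 -1.15669984e-01  1.39879375e+00  6.11329562e-04
  1.85712722e+00 -1.72291295e+00]
```

send_rows(moves=[[[-24, 3, 62], [0, 0, -0.3], 0], [[-47.5, 5, 120], [0, 0, -0.3], 0], [[-47.5, 5, 144], [0, 0, -0.3], 0], [[-47.5, 5, 144], [0, 0, -0.3], 0]])

```text
time: 2.48
eef_pos: [560.7, -85.0, 122.1]
ee_rot: [-0.118, -3.135, -0.002]
ft_force: [-1.2, 0.4, -0.1]
finger_gap: 0.3
```

send_rows(moves=[[[0, 0, 4], [0, 0, 0], 0], [[0, 0, 8], [0, 0, 0], 0], [[0, 0, 10], [0, 0, 0], 0], [[0, 0, 12], [0, 0, 0], 0]])

```text
time: 2.98
eef_pos: [561.2, -84.9, 111.8]
ee_rot: [-0.118, -3.137, -0.003]
ft_force: [-1.0, 2.0, 5.8]
finger_gap: 0.1
```

send_rows(moves=[[[0, 0, 2], [0, 0, 0], 0], [[0, 0, 3], [0, 0, 0], 0], [[0, 0, 4], [0, 0, 0], 0]])

```text
time: 3.35
eef_pos: [561.2, -84.9, 107.9]
ee_rot: [-0.118, -3.138, -0.003]
ft_force: [-2.5, 1.3, 5.0]
finger_gap: -0.1
```

send_rows(moves=[[[0, 0, 1], [0, 0, 0], 0], [[0, 0, 2], [0, 0, 0], 0]])

```text
time: 3.6
eef_pos: [561.2, -84.9, 105.8]
ee_rot: [-0.118, -3.137, -0.003]
ft_force: [-1.1, 1.0, 4.3]
finger_gap: 0.4
```

send_rows(moves=[[[0, 0, 0.6], [0, 0, 0], 0]])

```text
time: 3.72
eef_pos: [561.1, -84.9, 105.1]
ee_rot: [-0.118, -3.137, -0.003]
ft_force: [-1.3, 1.2, 4.9]
finger_gap: 0.0
```

send_rows(moves=[[[0, 0, 0.5], [0, 0, 0], 0]])

```text
time: 3.85
eef_pos: [561.2, -84.9, 104.8]
ee_rot: [-0.118, -3.138, -0.003]
ft_force: [-3.1, 1.3, 7.1]
finger_gap: 0.1
```

send_rows(moves=[[[0, 0, 0.5], [0, 0, 0], 0]])

```text
time: 3.98
eef_pos: [561.2, -84.9, 104.7]
ee_rot: [-0.118, -3.138, -0.003]
ft_force: [-4.2, 1.4, 8.1]
finger_gap: 0.0
```

send_rows(moves=[[[0, 0, 0.3], [0, 0, 0], 0]])

```text
time: 4.1
eef_pos: [561.2, -84.9, 104.8]
ee_rot: [-0.118, -3.138, -0.003]
ft_force: [-2.7, 1.9, 5.8]
finger_gap: -0.5
```

send_rows(moves=[[[0, 0, 1.0], [0, 0, 0], 0], [[0, 0, 1.2], [0, 0, 0], 0]])

```text
time: 4.35
eef_pos: [561.2, -84.9, 104.6]
ee_rot: [-0.118, -3.138, -0.002]
ft_force: [-5.2, 2.5, 9.4]
finger_gap: -0.2
```

send_rows(moves=[[[0, 0, 1.5], [0, 0, 0], 0]])

```text
time: 4.47
eef_pos: [561.2, -84.9, 104.6]
ee_rot: [-0.118, -3.139, -0.002]
ft_force: [-5.2, 2.2, 12.1]
finger_gap: -0.1
```

send_rows(moves=[[[0, 0, -20], [0, 0, 0], 0], [[-20, 0, -80], [0, 0, 0], 0], [[-60, 0, -140], [0, 0, 0], 0], [[-75, 0, -165], [0, 0, 0], 0], [[-75, 0, -165], [0, 0, 0], 0]])

```text
time: 5.1
eef_pos: [637.9, -91.3, 273.0]
ee_rot: [0.118, 3.134, 0.0]
ft_force: [0.3, 0.1, -0.1]
finger_gap: -0.4
```

```bash
python3 - <<'E'
from h import *
import pickle
o=arm.get_obs(); print(o["eef_pos"],o["time"],o["ft_force"])
c=capture("wrist"); a=capture("scene"); b=capture("side");pickle.dump((c,a,b),open("w2.pkl","wb")); cv2.imwrite("pics/w2.png",c["frame"])
crop(a,220,160,130,110,6,"pics/s2.png"); crop(b,280,180,110,95,7,"pics/d2.png")
E
```

```text
[637.93957614 -91.2616228  273.02454695] 5.1 [ 0.32728951  0.13953789 -0.1057663 ]
```

View pics/w2.png

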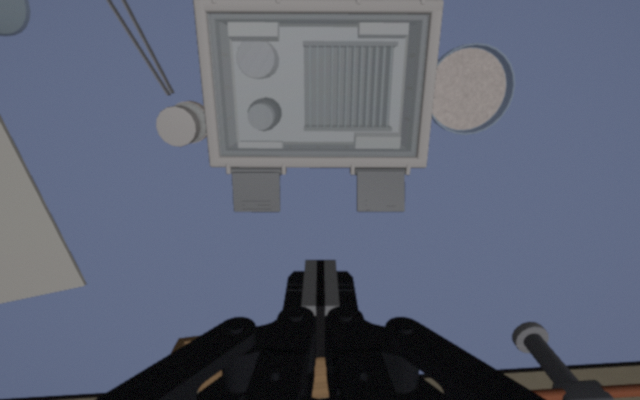

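View pics/d2.png

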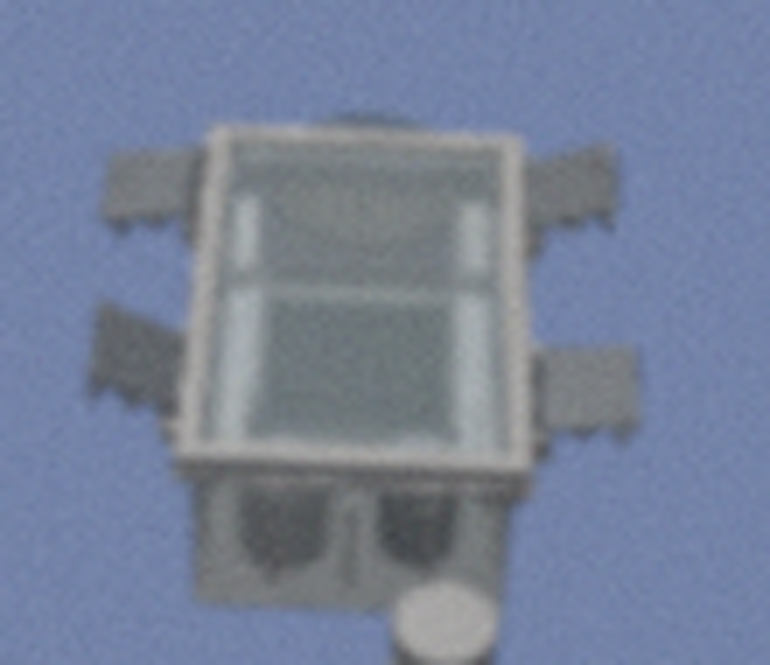

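View pics/s2.png

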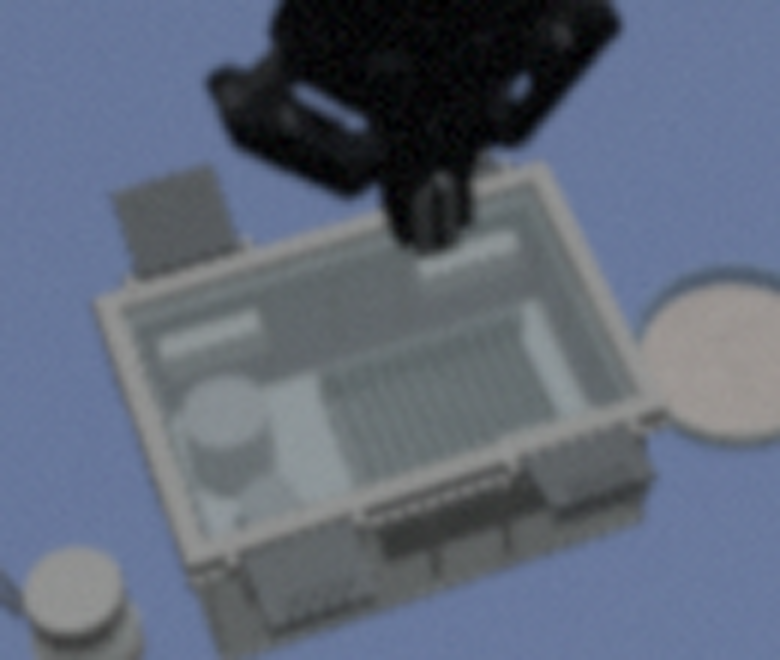

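```bash
python3 - <<'E'
from h import *
import pickle
c,a,b=pickle.load(open("w2.pkl","rb")); w1=pickle.load(open("w1.pkl","rb")); a0,b0=pickle.load(open("c0.pkl","rb"))
pd=lambda u:(280+(u[0]+.5)/7-.5,180+(u[1]+.5)/7-.5)
pw=lambda u:(205+(u[0]+.5)/3.2-.5,100+(u[1]+.5)/3.2-.5)
def rep(n,X,dz=0):
    q=boxR().T@(X-np.r_[C,0]); q[2]-=dz; print(n,q.round(1))
    s=np.sign(q[0]); print("  theta~",np.degrees(np.arctan2(abs(q[0])-70,86-q[2])).round(0))
rep("FL",tri(c,(381,212),b,pd((615,186)))); rep("FR",tri(c,(257,212),b,pd((635,390))))
rep("NR",tri(w1,pw((162,80)),b0,pd((95,335))),6.9); rep("NL",tri(w1,pw((607,42)),b0,pd((107,175))),6.9)
# consistency of hinge corners
for nm,pt in(("FL",(70,55,86)),("FR",(70,-55,86))): print(nm,proj(c,b2w(pt)))
for nm,pt in(("FRc",(66,-96,88)),("FLc",(66,96,88)),("NLc",(-66,96,88))): print(nm,proj(c,b2w(pt)).round(1),proj(b,b2w(pt)).round(1))
E
```

```text
FL [101.   55.2  99.2]
  theta~ 113.0
FR [103.3 -56.3  94.9]
  theta~ 105.0
NR [-100.1  -56.7  104.2]
  theta~ 121.0
NL [-107.2   55.    86.2]
  theta~ 90.0
FL [[380.16362925 172.91491527]]
FR [[257.8177129  172.46426012]]
FRc [[211.1 168.5]] [[356.6 247.5]]
FLc [[426.8 169.3]] [[354.9 199.3]]
NLc [[444.4   1.7]] [[310.1 197.4]]
```

```bash
cat >> h.py <<'E'
HY=dict(NL=55,NR=-55,FL=55,FR=-55)
def clip_pose(k,th,r=30,g=0,tilt=None):
    """th deg; TCP pos and R such that the finger's inner bottom edge is at radius r on the outer face, g mm off it"""
    s=1 if k[0]=="F" else -1; t=np.radians(th)
    d=np.array([np.sin(t),-np.cos(t)]); n=np.array([np.cos(t),np.sin(t)])
    q=r*d+(7+g)*n
    P=b2w([s*(70+q[0]),HY[k],86+q[1]])
    if tilt is None: tilt=np.clip(40-th,-30,25)
    Rm=Rt(-s*tilt); return P-Rm@np.array([s*11.,0,17]),Rm
def rows(k,lst):
    o=arm.get_obs(); print("t",o["time"],"F",o["ft_force"].round(1))
    for a in lst:
        p,Rm=clip_pose(k,*a); x=rel(p,Rm,o); print(a,p.round(0),x[0].tolist(),x[1].tolist())
def where(k):
    o=arm.get_obs(); s=1 if k[0]=="F" else -1; R0=R.from_rotvec(o["ee_rot"]).as_matrix()
    q=boxR().T@(o["eef_pos"]+R0@np.array([s*11.,0,17])-np.r_[C,0]); u=s*q[0]-70; w=q[2]-86
    # radius/angle of face through the corner
    rr=np.hypot(u,w); r=np.sqrt(max(rr*rr-49,0)); th=np.degrees(np.arctan2(u,-w)-np.arctan2(7,r))
    B=boxR(); f=B.T@o["ft_force"]; t=np.radians(th)
    print(k,"th %.1f r %.1f"%(th,r),"edge out %.1f up %.1f y %.1f"%(u,w,q[1]),"Fbox(out,y,up)",(s*f[0]).round(1),f[1].round(1),f[2].round(1),"Fn %.1f"%(s*f[0]*np.cos(t)+f[2]*np.sin(t)),"t",o["time"])
E
python3 - <<'E'
from h import *
rows("FL",[(115,28,35),(110,28,12),(105,28,4),(100,29,2),(92,30,0)])
E
```

```text
t 5.25 F [-0.4 -0.  -0.5]
(115, 28, 35) [645. -38. 156.] [-5.6, 52.9, 111.7] [0.13, -30.18, 0.15]
(110, 28, 12) [657. -39. 134.] [-17.8, 52.9, 134.2] [0.13, -30.18, 0.15]
(105, 28, 4) [661. -40. 124.] [-22.2, 52.8, 143.7] [0.13, -30.18, 0.15]
(100, 29, 2) [664. -40. 120.] [-25.0, 52.8, 147.7] [0.13, -30.18, 0.15]
(92, 30, 0) [667. -40. 114.] [-27.8, 52.8, 153.5] [0.13, -30.18, 0.15]
```

send_rows(moves=[[[-2, 20, 45], [0, -10, 0], 0], [[-4, 53, 90], [0, -20, 0], 0], [[-6, 53, 112], [0, -30, 0], 0], [[-18, 53, 130], [0, -30, 0], 0], [[-20, 53, 135], [0, -30, 0], 0]])

```text
time: 5.88
eef_pos: [656.6, -39.0, 128.6]
ee_rot: [0.1, 2.625, -0.024]
ft_force: [0.5, 0.0, 0.6]
finger_gap: -0.0
```

```bash
python3 - <<'E'
from h import *
where("FL")
rows("FL",[(105,28,6),(100,29,3),(95,30,1),(88,30,0),(80,30,0)])
b=capture("side"); crop(b,280,150,110,95,7,"pics/d3.png")
E
```

```text
FL th 125.5 r 28.8 edge out 19.4 up 22.4 y 55.3 Fbox(out,y,up) 0.5 0.0 0.6 Fn 0.2 t 5.875
t 5.875 F [0.5 0.  0.6]
(105, 28, 6) [661. -40. 126.] [-2.3, -0.3, 4.3] [0.17, -0.49, 0.11]
(100, 29, 3) [664. -40. 121.] [-2.7, -0.3, 10.1] [0.17, -0.49, 0.11]
(95, 30, 1) [666. -40. 117.] [-2.6, -0.3, 15.0] [0.17, -0.49, 0.11]
(88, 30, 0) [667. -40. 112.] [-1.2, -0.4, 19.6] [0.17, -0.49, 0.11]
(80, 30, 0) [668. -40. 108.] [0.4, -0.4, 23.5] [0.17, -0.49, 0.11]
```

View pics/d3.png

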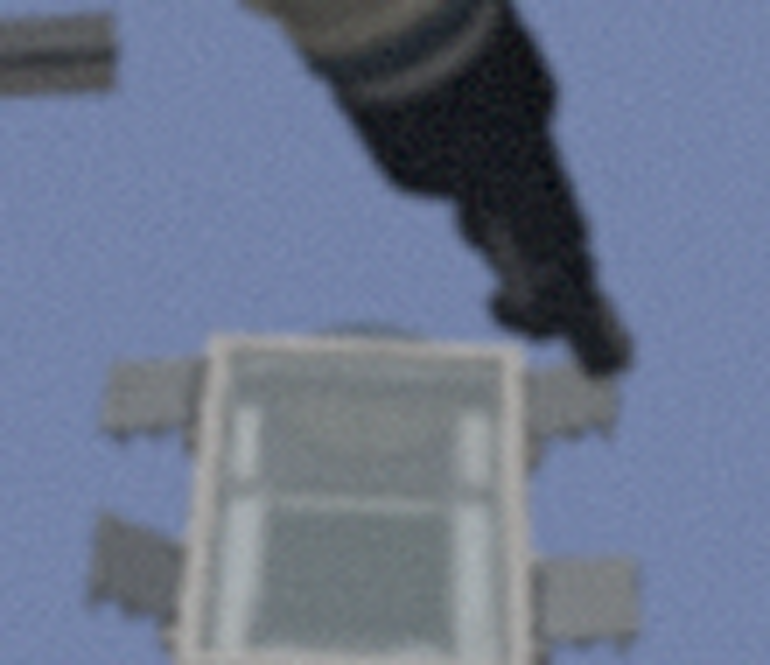

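The side view shows the fingertip just above the far-left clip, at about (605,370) in the crop. The lid is flush and all four clips are still out.

send_rows(moves=[[[-2.5, 0, 4.5], [0, -0.5, 0], 0], [[-2.5, 0, 10], [0, -0.5, 0], 0]])

```text
time: 6.18
eef_pos: [666.3, -40.1, 124.6]
ee_rot: [0.1, 2.611, -0.025]
ft_force: [-0.7, 0.3, 0.7]
finger_gap: -0.0
```

send_rows(moves=[[[0, 0, 2.5], [0, 0, 0], 0], [[0.5, 0, 5], [0, 0, 0], 0]])

```text
time: 6.42
eef_pos: [669.0, -40.4, 120.6]
ee_rot: [0.1, 2.61, -0.025]
ft_force: [0.0, -0.4, -0.0]
finger_gap: 0.1
```

```bash
python3 - <<'E'
from h import *
where("FL")
rows("FL",[(88,30,0),(80,30,0),(72,30,0),(64,30,0),(56,30,0),(48,30,0)])
E
```

```text
FL th 102.6 r 34.4 edge out 32.1 up 14.4 y 54.9 Fbox(out,y,up) 0.0 -0.4 -0.0 Fn -0.1 t 6.425
t 6.425 F [ 0.  -0.4 -0. ]
(88, 30, 0) [667. -40. 112.] [5.7, 0.1, 6.4] [0.14, 0.35, 0.09]
(80, 30, 0) [668. -40. 108.] [7.4, 0.1, 10.4] [0.14, 0.35, 0.09]
(72, 30, 0) [668. -40. 104.] [9.7, 0.1, 14.0] [0.14, 0.35, 0.09]
(64, 30, 0) [669. -40.  99.] [10.7, 0.1, 18.6] [0.14, 6.35, 0.1]
(56, 30, 0) [671. -40.  94.] [11.8, 0.1, 23.5] [0.13, 14.35, 0.11]
(48, 30, 0) [671. -40.  89.] [13.5, 0.1, 28.1] [0.12, 22.35, 0.12]
```

send_rows(moves=[[[5, 0, 4], [0, 0, 0], 0], [[6, 0, 7], [0, 0, 0], 0], [[7, 0, 10], [0, 0, 0], 0]])

```text
time: 6.8
eef_pos: [667.8, -40.3, 108.0]
ee_rot: [0.1, 2.611, -0.025]
ft_force: [0.1, 1.3, 0.7]
finger_gap: -0.3
```

```bash
python3 - <<'E'
from h import *
where("FL")
rows("FL",[(80,30,0),(72,30,0),(64,30,0),(56,30,0),(48,30,0)])
E
```

```text
FL th 80.2 r 30.2 edge out 30.9 up 1.8 y 54.9 Fbox(out,y,up) -0.0 1.3 0.7 Fn 0.7 t 6.8
t 6.8 F [0.1 1.3 0.7]
(80, 30, 0) [668. -40. 108.] [0.1, 0.1, 0.1] [0.14, 0.33, 0.09]
(72, 30, 0) [668. -40. 104.] [2.3, 0.1, 3.8] [0.14, 0.33, 0.09]
(64, 30, 0) [669. -40.  99.] [3.3, 0.1, 8.3] [0.14, 6.33, 0.1]
(56, 30, 0) [671. -40.  94.] [4.4, 0.1, 13.2] [0.13, 14.33, 0.11]
(48, 30, 0) [671. -40.  89.] [6.2, 0.1, 17.9] [0.12, 22.33, 0.12]
```

send_rows(moves=[[[2.5, 0, 4], [0, 0, 0], 0], [[3, 0, 8], [0, 6, 0], 0], [[4.5, 0, 13], [0, 14, 0], 0]])

```text
time: 7.18
eef_pos: [669.9, -40.3, 94.5]
ee_rot: [0.109, 2.858, -0.013]
ft_force: [1.6, 0.5, 0.7]
finger_gap: 0.2
```

```bash
python3 - <<'E'
from h import *
where("FL")
rows("FL",[(52,30,0),(48,30,0),(44,30,0),(40,30,0),(36,30,0),(32,30,0)])
b=capture("side"); crop(b,280,150,110,95,7,"pics/d4.png")
E
```

```text
FL th 55.3 r 29.2 edge out 28.0 up -10.9 y 55.0 Fbox(out,y,up) 1.6 0.6 0.7 Fn 1.5 t 7.175
t 7.175 F [1.6 0.5 0.7]
(52, 30, 0) [671. -40.  92.] [-0.6, -0.0, 2.8] [0.11, 4.12, 0.13]
(48, 30, 0) [671. -40.  89.] [-0.2, -0.0, 5.2] [0.11, 8.12, 0.13]
(44, 30, 0) [672. -40.  87.] [0.4, -0.0, 7.7] [0.1, 12.12, 0.14]
(40, 30, 0) [672. -40.  85.] [1.1, -0.0, 10.1] [0.1, 16.12, 0.14]
(36, 30, 0) [671. -40.  82.] [1.9, -0.0, 12.4] [0.09, 20.12, 0.14]
(32, 30, 0) [671. -40.  80.] [3.0, -0.0, 14.7] [0.09, 24.12, 0.15]
```

View pics/d4.png

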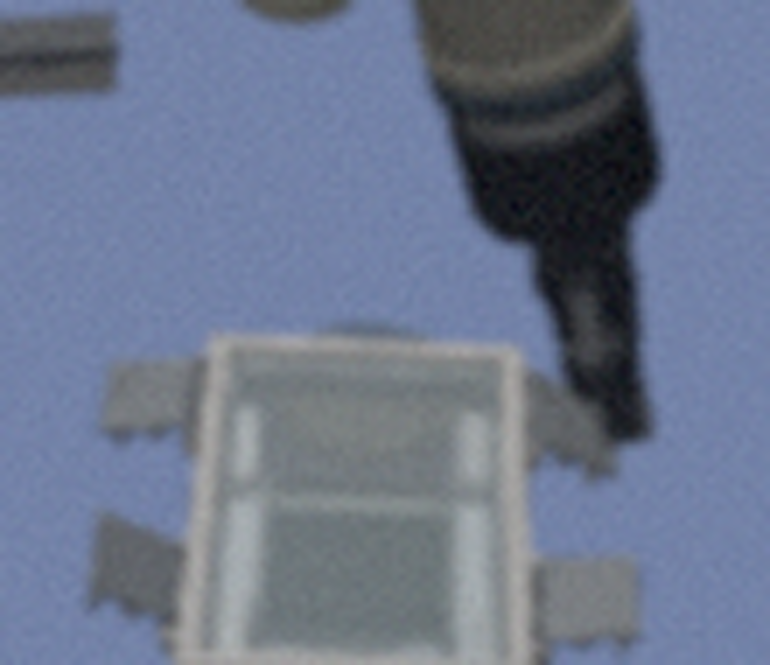

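The far-left clip is following the finger down. Its tip is at about (605,470) in the crop.

send_rows(moves=[[[-0.5, 0, 2.8], [0, 4, 0], 0], [[0, 0, 5.2], [0, 8, 0], 0]])

```text
time: 7.48
eef_pos: [673.0, -40.7, 88.2]
ee_rot: [0.115, 3.004, -0.006]
ft_force: [1.2, 0.1, 1.1]
finger_gap: -0.0
```

```bash
python3 - <<'E'
from h import *
where("FL")
rows("FL",[(44,30,0),(42,30,0),(40,30,0),(36,30,0)])
E
```

```text
FL th 48.1 r 32.0 edge out 28.5 up -16.2 y 54.9 Fbox(out,y,up) 1.2 0.1 1.1 Fn 1.6 t 7.475
t 7.475 F [1.2 0.1 1.1]
(44, 30, 0) [672. -40.  87.] [1.6, 0.2, 0.9] [0.1, 3.77, 0.13]
(42, 30, 0) [672. -40.  86.] [1.7, 0.2, 2.2] [0.09, 5.77, 0.13]
(40, 30, 0) [672. -40.  85.] [1.9, 0.2, 3.4] [0.09, 7.77, 0.13]
(36, 30, 0) [671. -40.  82.] [2.4, 0.1, 5.8] [0.09, 11.77, 0.14]
```

send_rows(moves=[[[1.6, 0, 1], [0, 3.8, 0], 0], [[1.8, 0, 3.4], [0, 7.8, 0], 0]])

```text
time: 7.72
eef_pos: [672.0, -40.6, 84.5]
ee_rot: [-0.119, -3.139, -0.002]
ft_force: [0.8, 0.2, 0.2]
finger_gap: 0.1
```

```bash
python3 - <<'E'
from h import *
where("FL")
rows("FL",[(36,30,0),(33,30,0),(30,30,0),(27,30,0)])
E
```

```text
FL th 40.5 r 30.3 edge out 25.0 up -18.5 y 54.9 Fbox(out,y,up) 0.7 0.3 0.2 Fn 0.7 t 7.725
t 7.725 F [0.8 0.2 0.2]
(36, 30, 0) [671. -40.  82.] [0.5, 0.1, 2.5] [0.08, 3.97, 0.15]
(33, 30, 0) [671. -40.  80.] [0.8, 0.1, 4.3] [0.08, 6.97, 0.15]
(30, 30, 0) [671. -40.  78.] [1.1, 0.1, 6.2] [0.07, 9.97, 0.15]
(27, 30, 0) [670. -40.  77.] [1.6, 0.1, 8.0] [0.07, 12.97, 0.15]
```

send_rows(moves=[[[0.5, 0, 2.5], [0, 4, 0], 0], [[0.8, 0, 4.3], [0, 7, 0], 0]])

```text
time: 7.98
eef_pos: [671.4, -40.6, 79.7]
ee_rot: [-0.114, -3.017, -0.009]
ft_force: [0.2, -0.1, 0.9]
finger_gap: 0.2
```

```bash
python3 - <<'E'
from h import *
where("FL")
rows("FL",[(30,30,0),(27,30,0),(24,30,0),(21,30,0)])
b=capture("side"); crop(b,280,150,110,95,7,"pics/d5.png")
E
```

```text
FL th 32.9 r 30.5 edge out 22.4 up -21.8 y 54.9 Fbox(out,y,up) 0.3 -0.0 0.9 Fn 0.7 t 7.975
t 7.975 F [ 0.2 -0.1  0.9]
(30, 30, 0) [671. -40.  78.] [0.4, 0.1, 1.4] [0.06, 2.95, 0.16]
(27, 30, 0) [670. -40.  77.] [0.6, 0.1, 3.3] [0.06, 5.95, 0.16]
(24, 30, 0) [670. -40.  75.] [1.0, 0.1, 5.1] [0.06, 8.95, 0.17]
(21, 30, 0) [669. -40.  73.] [1.4, 0.1, 6.9] [0.05, 11.95, 0.17]
```

View pics/d5.png

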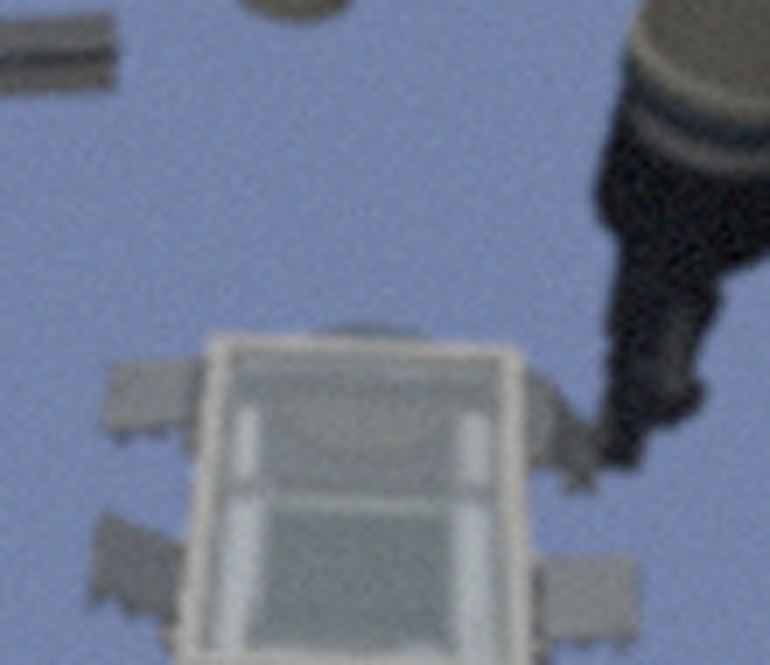

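send_rows(moves=[[[0.4, 0, 1.5], [0, 3, 0], 0], [[0.6, 0, 3.3], [0, 6, 0], 0]])

```text
time: 8.28
eef_pos: [670.5, -40.5, 75.5]
ee_rot: [-0.11, -2.91, -0.015]
ft_force: [0.8, 0.3, 0.9]
finger_gap: -0.1
```

```bash
python3 - <<'E'
from h import *
where("FL")
rows("FL",[(24,30,0),(21,30,0),(18,30,0)])
E
```

```text
FL th 26.2 r 30.9 edge out 19.9 up -24.6 y 54.9 Fbox(out,y,up) 0.8 0.4 0.9 Fn 1.1 t 8.275
t 8.275 F [0.8 0.3 0.9]
(24, 30, 0) [670. -40.  75.] [0.5, 0.1, 0.8] [0.05, 2.84, 0.17]
(21, 30, 0) [669. -40.  73.] [0.7, 0.1, 2.7] [0.05, 5.84, 0.17]
(18, 30, 0) [668. -40.  71.] [1.0, 0.1, 4.5] [0.04, 8.84, 0.17]
```

send_rows(moves=[[[0.5, 0, 1], [0, 3, 0], 0]])

```text
time: 8.4
eef_pos: [670.0, -40.4, 74.2]
ee_rot: [-0.108, -2.859, -0.018]
ft_force: [1.9, 0.3, 0.0]
finger_gap: -0.3
```

send_rows(moves=[[[0.3, 0, 1.2], [0, 3, 0], 0]])

```text
time: 8.52
eef_pos: [669.7, -40.4, 72.8]
ee_rot: [-0.106, -2.807, -0.02]
ft_force: [0.5, 0.2, -0.9]
finger_gap: 0.0
```

```bash
python3 - <<'E'
from h import *
where("FL")
rows("FL",[(21,30,0),(18,30,0),(15,30,0),(12,30,0)])
E
```

```text
FL th 21.8 r 30.4 edge out 17.8 up -25.6 y 54.9 Fbox(out,y,up) 0.5 0.3 -0.9 Fn 0.1 t 8.525
t 8.525 F [ 0.5  0.2 -0.9]
(21, 30, 0) [669. -40.  73.] [0.5, 0.1, 0.0] [0.04, -0.04, 0.19]
(18, 30, 0) [668. -40.  71.] [0.6, 0.1, 1.9] [0.04, 2.96, 0.19]
(15, 30, 0) [668. -40.  70.] [0.9, 0.1, 3.7] [0.03, 5.96, 0.19]
(12, 30, 0) [666. -40.  69.] [2.0, 0.1, 4.9] [0.03, 5.96, 0.19]
```

send_rows(moves=[[[0.6, 0, 1.9], [0, 3, 0], 0]])

```text
time: 8.65
eef_pos: [668.8, -40.3, 70.9]
ee_rot: [-0.104, -2.756, -0.023]
ft_force: [1.0, -0.1, -0.6]
finger_gap: 0.1
```

send_rows(moves=[[[0.4, 0, 1.6], [0, 3, 0], 0]])

```text
time: 8.78
eef_pos: [668.1, -40.3, 69.3]
ee_rot: [-0.102, -2.705, -0.025]
ft_force: [2.2, -1.0, -0.2]
finger_gap: 0.1
```

```bash
python3 - <<'E'
from h import *
where("FL")
rows("FL",[(15,30,0),(12,30,0),(9,30,0),(5,30,0)])
b=capture("side"); crop(b,280,150,110,95,7,"pics/d6.png")
E
```

```text
FL th 15.6 r 30.5 edge out 14.9 up -27.5 y 54.9 Fbox(out,y,up) 2.3 -0.8 -0.2 Fn 2.1 t 8.775
t 8.775 F [ 2.2 -1.  -0.2]
(15, 30, 0) [668. -40.  70.] [0.5, 0.1, -0.1] [0.02, 0.06, 0.2]
(12, 30, 0) [666. -40.  69.] [1.5, 0.1, 1.2] [0.02, 0.06, 0.2]
(9, 30, 0) [665. -40.  68.] [2.6, 0.1, 2.4] [0.02, 0.06, 0.2]
(5, 30, 0) [663. -40.  67.] [4.1, 0.1, 3.9] [0.02, 0.06, 0.2]
```

View pics/d6.png

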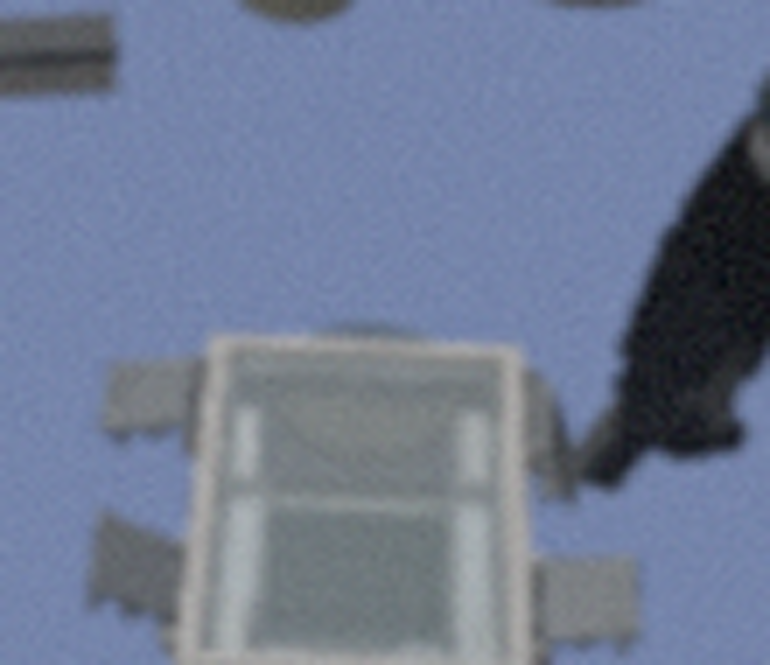

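send_rows(moves=[[[1.3, 0, 1], [0, 0, 0], 0]])

```text
time: 8.95
eef_pos: [666.4, -40.1, 66.8]
ee_rot: [-0.101, -2.702, -0.025]
ft_force: [0.2, 0.0, -0.6]
finger_gap: 0.2
```

send_rows(moves=[[[1, 0, 1], [0, 0, 0], 0]])

```text
time: 9.07
eef_pos: [665.1, -40.0, 66.2]
ee_rot: [-0.101, -2.704, -0.025]
ft_force: [0.5, 0.2, -0.0]
finger_gap: 0.0
```

```bash
python3 - <<'E'
from h import *
where("FL")
rows("FL",[(12,30,0),(9,30,0),(5,30,0)])
E
```

```text
FL th 9.0 r 32.0 edge out 11.9 up -30.5 y 54.9 Fbox(out,y,up) 0.5 0.2 -0.0 Fn 0.5 t 9.075
t 9.075 F [ 0.5  0.2 -0. ]
(12, 30, 0) [666. -40.  69.] [0.1, 0.1, -2.9] [0.03, 0.05, 0.21]
(9, 30, 0) [665. -40.  68.] [1.1, 0.1, -1.7] [0.03, 0.05, 0.21]
(5, 30, 0) [663. -40.  67.] [2.6, 0.1, -0.1] [0.03, 0.05, 0.21]
```

send_rows(moves=[[[1.5, 0, -0.3], [0, 0, 0], 0]])

```text
time: 9.2
eef_pos: [663.8, -39.9, 67.2]
ee_rot: [-0.101, -2.706, -0.025]
ft_force: [1.1, -0.8, -1.6]
finger_gap: -0.1
```

send_rows(moves=[[[1.5, 0, 0.3], [0, 0, 0], 0]])

```text
time: 9.32
eef_pos: [662.6, -39.8, 68.0]
ee_rot: [-0.102, -2.708, -0.025]
ft_force: [3.5, 1.0, -1.5]
finger_gap: 0.2
```

```bash
python3 - <<'E'
from h import *
where("FL")
rows("FL",[(5,30,0),(2,30,0),(-2,30,0)])
b=capture("side"); crop(b,280,150,110,95,7,"pics/d7.png")
E
```

```text
FL th 4.8 r 29.5 edge out 9.4 up -28.8 y 54.9 Fbox(out,y,up) 3.4 1.3 -1.5 Fn 3.2 t 9.325
t 9.325 F [ 3.5  1.  -1.5]
(5, 30, 0) [663. -40.  67.] [-0.4, 0.1, 0.4] [0.03, 0.26, 0.21]
(2, 30, 0) [661. -40.  67.] [0.8, 0.1, 1.5] [0.03, 0.26, 0.21]
(-2, 30, 0) [659. -39.  67.] [2.5, 0.1, 2.8] [0.03, 0.26, 0.21]
```

View pics/d7.png

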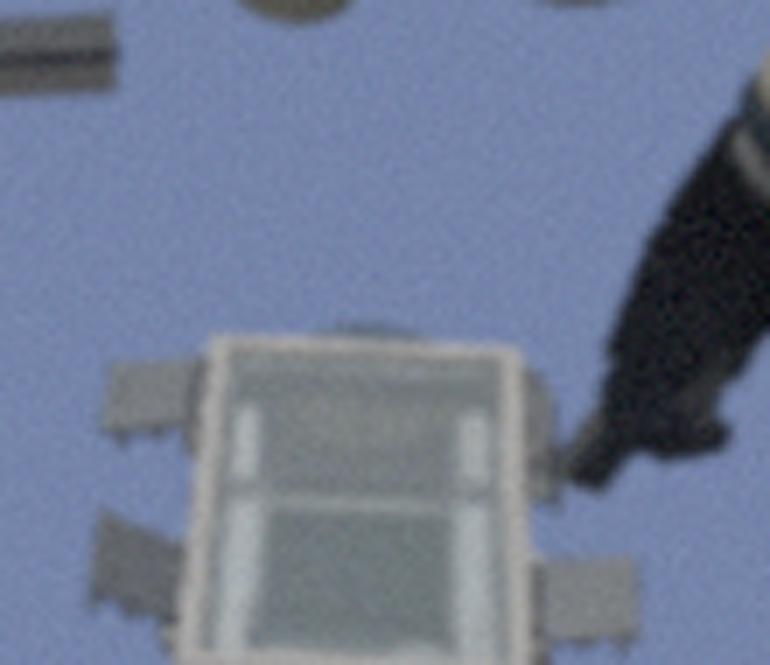

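send_rows(moves=[[[1, 0, 1.2], [0, 0, 0], 0]])

```text
time: 9.5
eef_pos: [661.3, -39.8, 67.6]
ee_rot: [-0.102, -2.709, -0.025]
ft_force: [3.2, 0.1, -1.2]
finger_gap: -0.1
```

send_rows(moves=[[[1.2, 0, 0.8], [0, 0, 0], 0]])

```text
time: 9.62
eef_pos: [660.2, -39.7, 67.2]
ee_rot: [-0.102, -2.711, -0.025]
ft_force: [4.9, -0.4, -3.5]
finger_gap: -0.3
```

```bash
python3 - <<'E'
from h import *
where("FL")
rows("FL",[(5,30,0),(2,30,0),(-2,30,0)])
E
```

```text
FL th 0.2 r 29.7 edge out 7.1 up -29.7 y 54.8 Fbox(out,y,up) 5.0 0.0 -3.5 Fn 4.9 t 9.625
t 9.625 F [ 4.9 -0.4 -3.5]
(5, 30, 0) [663. -40.  67.] [-2.2, 0.1, -1.3] [0.03, 0.4, 0.21]
(2, 30, 0) [661. -40.  67.] [-1.0, 0.1, -0.3] [0.03, 0.4, 0.21]
(-2, 30, 0) [659. -39.  67.] [0.7, 0.1, 1.0] [0.03, 0.4, 0.21]
```

send_rows(moves=[[[1.1, 0, 1.7], [0, 0, 0], 0]])

```text
time: 9.75
eef_pos: [658.5, -39.6, 66.2]
ee_rot: [-0.102, -2.711, -0.025]
ft_force: [3.5, -1.5, 0.5]
finger_gap: -0.2
```

send_rows(moves=[[[1.2, 0, 1.5], [0, 0, 0], 0]])

```text
time: 9.88
eef_pos: [656.5, -39.5, 65.6]
ee_rot: [-0.102, -2.71, -0.025]
ft_force: [1.9, -0.6, 0.9]
finger_gap: 0.1
```

```bash
python3 - <<'E'
from h import *
where("FL")
E
```

```text
FL th -6.7 r 30.7 edge out 3.4 up -31.3 y 54.8 Fbox(out,y,up) 1.9 -0.5 0.9 Fn 1.8 t 9.875
```

send_rows(moves=[[[1.1, 0, 1], [0, 0, 0], 0]])

```text
time: 10.0
eef_pos: [654.6, -39.3, 65.3]
ee_rot: [-0.102, -2.709, -0.025]
ft_force: [0.7, 0.7, 0.4]
finger_gap: 0.1
```

send_rows(moves=[[[1.2, 0, 1], [0, 0, 0], 0]])

```text
time: 10.12
eef_pos: [652.6, -39.1, 64.9]
ee_rot: [-0.102, -2.708, -0.025]
ft_force: [2.0, -0.8, 0.6]
finger_gap: -0.3
```

```bash
python3 - <<'E'
from h import *
where("FL")
b=capture("side"); crop(b,280,150,110,95,7,"pics/d8.png")
E
```

```text
FL th -13.7 r 31.2 edge out -0.6 up -31.9 y 54.8 Fbox(out,y,up) 2.1 -0.6 0.6 Fn 1.8 t 10.125
```

View pics/d8.png

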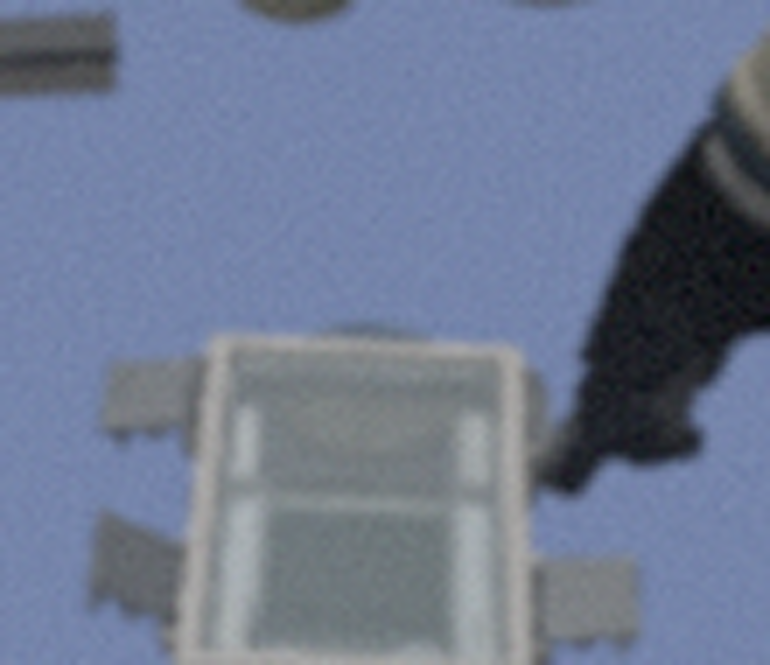

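send_rows(moves=[[[1, 0, 0.7], [0, 0, 0], 0]])

```text
time: 10.3
eef_pos: [652.3, -39.1, 64.9]
ee_rot: [-0.102, -2.712, -0.025]
ft_force: [8.4, -0.6, -0.2]
finger_gap: 0.1
```

send_rows(moves=[[[1, 0, 0.7], [0, 0, 0], 0]])

```text
time: 10.42
eef_pos: [652.3, -39.1, 65.0]
ee_rot: [-0.102, -2.716, -0.025]
ft_force: [7.5, -0.8, 0.7]
finger_gap: 0.5
```

```bash
python3 - <<'E'
from h import *
where("FL")
E
```

```text
FL th -14.1 r 31.2 edge out -0.8 up -32.0 y 54.8 Fbox(out,y,up) 7.6 -0.2 0.7 Fn 7.2 t 10.425
```

send_rows(moves=[[[1.6, 0, 0.8], [0, 0, 0], 0]])

```text
time: 10.55
eef_pos: [652.1, -39.1, 65.1]
ee_rot: [-0.102, -2.721, -0.024]
ft_force: [9.1, -0.2, -1.1]
finger_gap: -0.0
```

send_rows(moves=[[[2, 0, 1], [0, 0, 0], 0]])

```text
time: 10.68
eef_pos: [652.0, -39.1, 65.2]
ee_rot: [-0.102, -2.728, -0.024]
ft_force: [11.1, -1.1, -0.6]
finger_gap: 0.0
```

```bash
python3 - <<'E'
from h import *
where("FL")
E
```

```text
FL th -14.3 r 31.2 edge out -0.9 up -31.9 y 54.8 Fbox(out,y,up) 11.1 -0.2 -0.6 Fn 10.9 t 10.675
```

send_rows(moves=[[[2.7, 0, 1.6], [0, 0, 0], 0]])

```text
time: 10.8
eef_pos: [651.8, -39.1, 65.3]
ee_rot: [-0.102, -2.737, -0.024]
ft_force: [15.2, -0.8, -0.7]
finger_gap: 0.2
```

send_rows(moves=[[[3, 0, 2], [0, 0, 0], 0]])

```text
time: 10.92
eef_pos: [651.6, -39.1, 65.4]
ee_rot: [-0.103, -2.748, -0.023]
ft_force: [15.9, -0.7, 0.1]
finger_gap: 0.1
```

send_rows(moves=[[[-4, 0, -2], [0, 0, 0], 0], [[-20, 0, -12], [0, 0, 0], 0], [[-30, 0, -40], [0, 0, 0], 0], [[-30, 0, -70], [0, 0, 0], 0], [[-30, 0, -80], [0, 0, 0], 0]])

```text
time: 11.55
eef_pos: [710.3, -43.6, 129.7]
ee_rot: [-0.103, -2.749, -0.023]
ft_force: [0.3, -1.1, -0.2]
finger_gap: 0.0
```

```bash
python3 - <<'E'
from h import *
where("FL"); o=arm.get_obs(); print(o["eef_pos"],o["joint_pos"].round(2))
b=capture("side"); crop(b,280,150,110,95,7,"pics/d9.png")
a=capture("scene"); crop(a,220,160,130,110,6,"pics/s9.png")
E
```

```text
FL th 113.1 r 65.8 edge out 57.8 up 32.2 y 54.8 Fbox(out,y,up) 0.4 -1.0 -0.2 Fn -0.4 t 11.55
[710.30368768 -43.62719372 129.74820465] [-0.1   0.8   0.58 -0.01  2.16 -1.61]
```

View pics/d9.png

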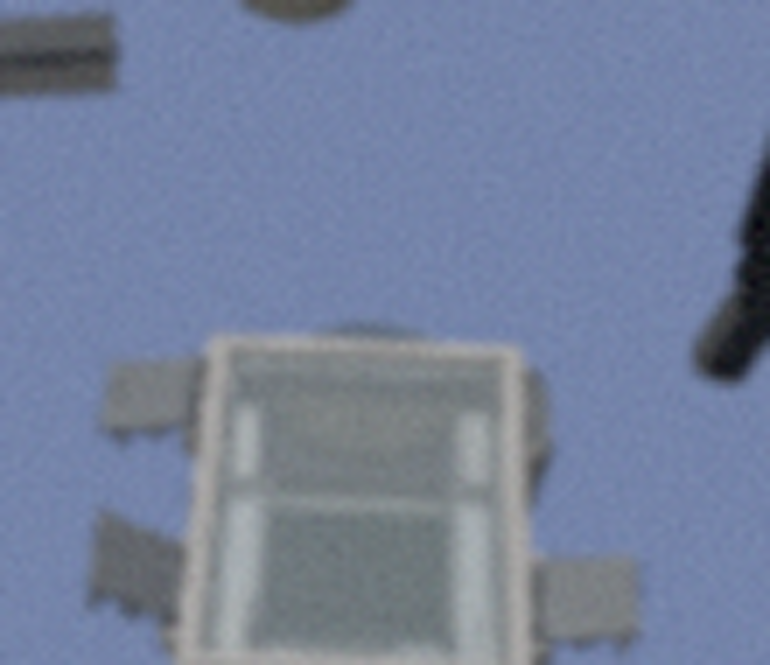

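View pics/s9.png

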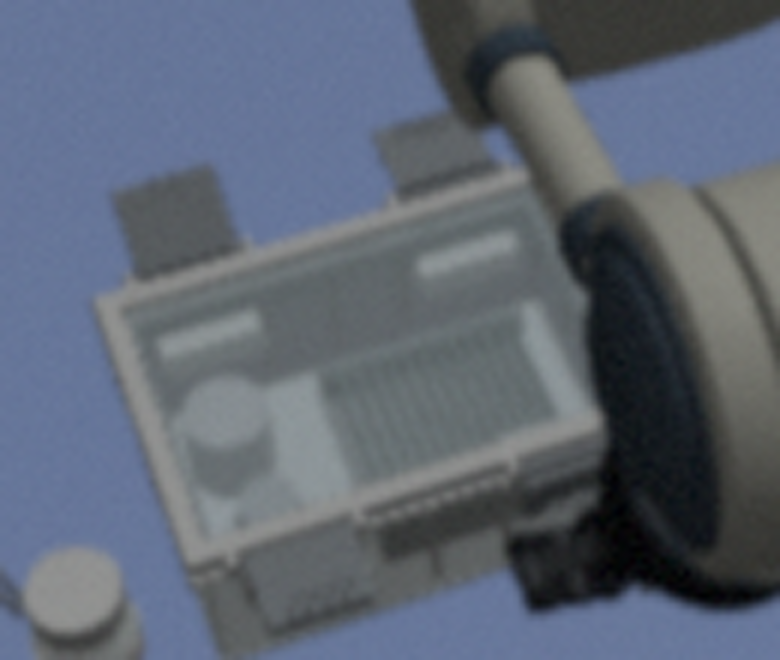

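FL is home and stays shut, with its face vertical at (535,440) in the side crop. The lid is flush. NR is next, diagonally across.

```bash
python3 - <<'E'
from h import *
rows("NR",[(120,28,80),(115,28,20),(112,28,8),(105,29,2),(98,30,0)])
E
```

```text
t 11.65 F [ 0.3  0.1 -0.5]
(120, 28, 80) [ 506. -138.  196.] [207.1, -109.1, 13.2] [0.01, 7.62, 0.23]
(115, 28, 20) [ 473. -135.  143.] [217.6, -109.0, 74.9] [0.01, 7.62, 0.23]
(112, 28, 8) [ 467. -135.  131.] [219.0, -109.0, 88.3] [0.01, 7.62, 0.23]
(105, 29, 2) [ 461. -134.  122.] [220.8, -109.0, 97.9] [0.01, 7.62, 0.23]
(98, 30, 0) [ 458. -134.  117.] [221.7, -109.0, 103.8] [0.01, 7.62, 0.23]
```

send_rows(moves=[[[0, 0, -60], [0, 0, 0], 0], [[50, -30, -80], [0, 3, 0], 0], [[105, -60, -50], [0, 7, 0], 0], [[155, -90, -20], [0, 7.5, 0], 0], [[207, -109, 10], [0, 7.5, 0], 0]])

```text
time: 12.28
eef_pos: [516.3, -135.5, 198.2]
ee_rot: [-0.098, -2.616, -0.029]
ft_force: [-0.3, 0.1, 1.1]
finger_gap: 0.1
```

```bash
python3 - <<'E'
from h import *
where("NR")
rows("NR",[(120,28,60),(115,28,20),(112,28,8),(105,29,2),(98,30,0)])
E
```

```text
NR th -166.5 r 96.3 edge out -29.3 up 92.0 y -51.9 Fbox(out,y,up) 0.3 0.0 1.1 Fn -0.5 t 12.275
t 12.275 F [-0.3  0.1  1.1]
(120, 28, 60) [ 496. -137.  178.] [7.4, -3.1, 27.3] [0.02, -0.04, 0.21]
(115, 28, 20) [ 473. -135.  143.] [9.6, -3.1, 69.9] [0.02, -0.04, 0.21]
(112, 28, 8) [ 467. -135.  131.] [9.2, -3.1, 83.4] [0.02, -0.04, 0.21]
(105, 29, 2) [ 461. -134.  122.] [9.7, -3.1, 93.1] [0.02, -0.04, 0.21]
(98, 30, 0) [ 458. -134.  117.] [9.8, -3.1, 99.1] [0.02, -0.04, 0.21]
```

send_rows(moves=[[[7, -3, 27], [0, 0, 0], 0], [[9.5, -3, 60], [0, 0, 0], 0], [[9.5, -3, 78], [0, 0, 0], 0], [[9.5, -3, 80], [0, 0, 0], 0]])

```text
time: 12.78
eef_pos: [466.3, -134.3, 132.0]
ee_rot: [-0.098, -2.612, -0.031]
ft_force: [-0.4, -0.1, 0.9]
finger_gap: 0.1
```

```bash
python3 - <<'E'
from h import *
where("NR")
rows("NR",[(112,28,8),(105,29,3),(98,30,1),(90,30,0),(82,30,0),(74,30,0),(66,30,0)])
b=capture("side"); crop(b,280,150,110,95,7,"pics/d10.png")
E
```

```text
NR th 128.9 r 32.3 edge out 20.8 up 25.8 y -54.6 Fbox(out,y,up) 0.3 -0.1 0.9 Fn 0.5 t 12.775
t 12.775 F [-0.4 -0.1  0.9]
(112, 28, 8) [ 467. -135.  131.] [-1.0, -0.4, 1.0] [0.07, -0.28, 0.22]
(105, 29, 3) [ 462. -134.  123.] [-0.2, -0.4, 9.8] [0.07, -0.28, 0.22]
(98, 30, 1) [ 458. -134.  118.] [-0.1, -0.4, 15.8] [0.07, -0.28, 0.22]
(90, 30, 0) [ 457. -134.  113.] [-1.4, -0.4, 20.9] [0.07, -0.28, 0.22]
(82, 30, 0) [ 456. -134.  109.] [-3.0, -0.4, 24.9] [0.07, -0.28, 0.22]
(74, 30, 0) [ 456. -134.  105.] [-5.1, -0.4, 28.7] [0.07, -0.28, 0.22]
(66, 30, 0) [ 455. -134.  100.] [-6.5, -0.4, 32.9] [0.08, -4.28, 0.22]
```

View pics/d10.png

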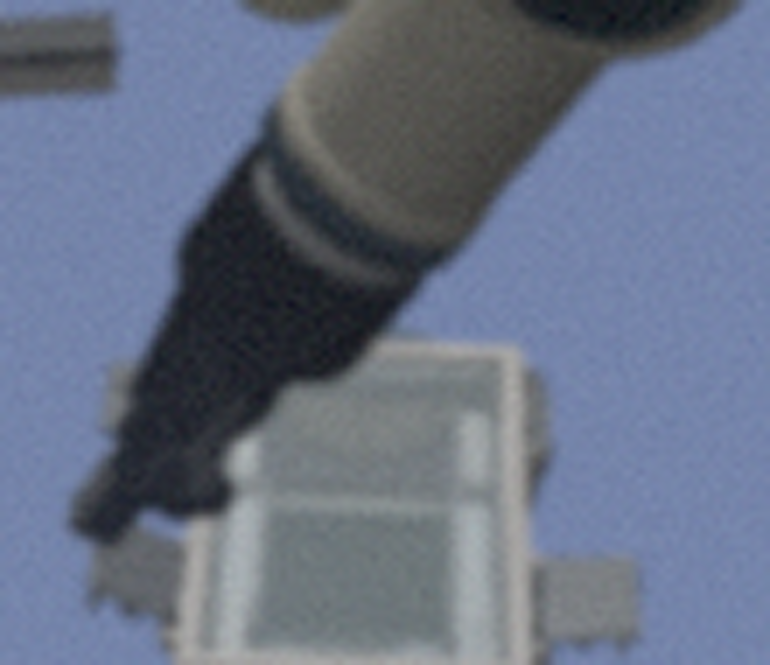

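send_rows(moves=[[[-0.5, 0, 5], [0, 0, 0], 0], [[0, -0.5, 10], [0, 0, 0], 0], [[0, -0.5, 16], [0, 0, 0], 0], [[-1.5, -0.5, 21], [0, 0, 0], 0]])

```text
time: 13.32
eef_pos: [457.6, -134.2, 113.7]
ee_rot: [-0.098, -2.613, -0.03]
ft_force: [-0.3, -0.2, -0.4]
finger_gap: 0.0
```

```bash
python3 - <<'E'
from h import *
where("NR")
rows("NR",[(82,30,0),(74,30,0),(66,30,0),(58,30,0),(50,30,0)])
E
```

```text
NR th 90.8 r 29.5 edge out 29.4 up 7.4 y -55.2 Fbox(out,y,up) 0.3 -0.2 -0.4 Fn -0.4 t 13.325
t 13.325 F [-0.3 -0.2 -0.4]
(82, 30, 0) [ 456. -134.  109.] [-1.2, 0.2, 4.7] [0.05, -0.18, 0.21]
(74, 30, 0) [ 456. -134.  105.] [-3.3, 0.2, 8.5] [0.05, -0.18, 0.21]
(66, 30, 0) [ 455. -134.  100.] [-4.7, 0.2, 12.7] [0.05, -4.18, 0.21]
(58, 30, 0) [ 454. -134.   96.] [-5.6, 0.2, 17.6] [0.07, -12.18, 0.21]
(50, 30, 0) [ 453. -134.   91.] [-7.2, 0.2, 22.3] [0.08, -20.18, 0.2]
```

send_rows(moves=[[[-1, 0, 4.5], [0, 0, 0], 0], [[-3.3, 0, 8.5], [0, 0, 0], 0], [[-4.7, 0, 12.5], [0, -4, 0], 0], [[-5.6, 0, 17.5], [0, -12, 0], 0], [[-7, 0, 22], [0, -20, 0], 0]])

```text
time: 13.95
eef_pos: [452.9, -133.7, 91.0]
ee_rot: [-0.112, -2.966, -0.013]
ft_force: [-1.4, 0.6, 0.9]
finger_gap: 0.0
```

```bash
python3 - <<'E'
from h import *
where("NR")
rows("NR",[(46,30,0),(42,30,0),(37,30,0),(32,30,0),(27,30,0)])
b=capture("side"); crop(b,280,150,110,95,7,"pics/d11.png")
E
```

```text
NR th 50.0 r 29.6 edge out 27.2 up -13.6 y -55.1 Fbox(out,y,up) 1.4 0.5 0.9 Fn 1.6 t 13.95
t 13.95 F [-1.4  0.6  0.9]
(46, 30, 0) [ 452. -134.   88.] [0.1, 0.2, 2.8] [0.12, -3.95, 0.18]
(42, 30, 0) [ 452. -134.   86.] [-0.3, 0.1, 5.3] [0.12, -7.95, 0.18]
(37, 30, 0) [ 452. -134.   83.] [-1.0, 0.1, 8.3] [0.13, -12.95, 0.17]
(32, 30, 0) [ 453. -134.   80.] [-1.9, 0.1, 11.3] [0.14, -17.95, 0.17]
(27, 30, 0) [ 454. -134.   77.] [-3.2, 0.1, 14.1] [0.15, -22.95, 0.16]
```

View pics/d11.png

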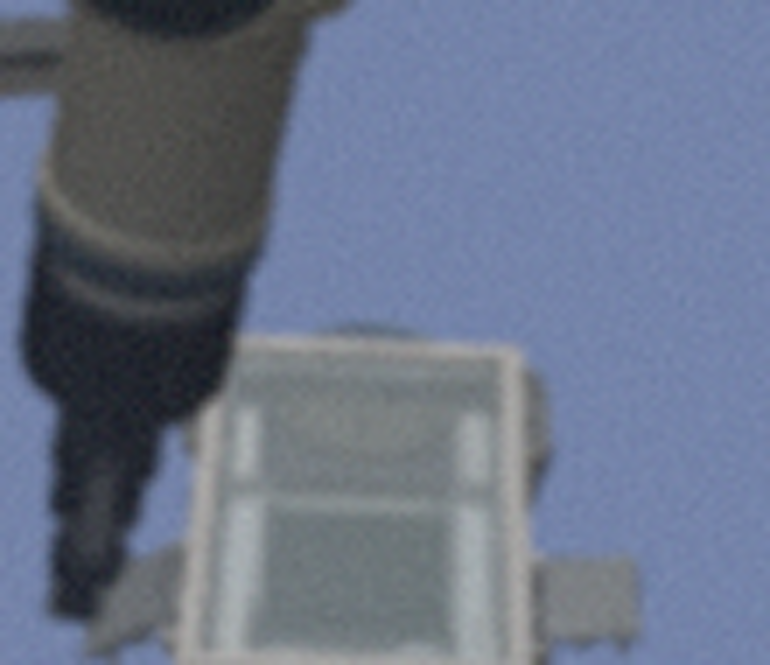

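send_rows(moves=[[[0, 0, 2.8], [0, -4, 0], 0], [[-0.3, 0, 5.3], [0, -8, 0], 0], [[-1, 0, 8.3], [0, -13, 0], 0], [[-2, 0, 11.3], [0, -18, 0], 0], [[-3, 0, 14], [0, -23, 0], 0]])

```text
time: 14.62
eef_pos: [451.7, -133.5, 76.3]
ee_rot: [0.111, 2.907, -0.009]
ft_force: [-0.1, -0.1, -0.6]
finger_gap: -0.1
```

```bash
python3 - <<'E'
from h import *
where("NR")
rows("NR",[(24,30,0),(20,30,0),(16,30,0),(12,30,0),(8,30,0)])
E
```

```text
NR th 29.9 r 31.4 edge out 21.7 up -23.7 y -54.9 Fbox(out,y,up) 0.1 -0.1 -0.6 Fn -0.2 t 14.625
t 14.625 F [-0.1 -0.1 -0.6]
(24, 30, 0) [ 454. -134.   75.] [-2.0, -0.0, 2.1] [0.17, -2.69, 0.11]
(20, 30, 0) [ 455. -134.   72.] [-2.3, -0.0, 4.6] [0.18, -6.69, 0.11]
(16, 30, 0) [ 456. -134.   70.] [-2.8, -0.1, 7.0] [0.18, -10.69, 0.1]
(12, 30, 0) [ 458. -134.   69.] [-4.2, -0.1, 8.6] [0.18, -11.69, 0.1]
(8, 30, 0) [ 460. -134.   68.] [-5.9, -0.1, 9.9] [0.18, -11.69, 0.1]
```

send_rows(moves=[[[-1.8, 0, 2], [0, -2.7, 0], 0], [[-2.3, 0, 4.6], [0, -6.7, 0], 0], [[-2.8, 0, 6], [0, -10.7, 0], 0]])

```text
time: 15.0
eef_pos: [455.6, -133.7, 70.9]
ee_rot: [0.104, 2.721, -0.018]
ft_force: [-2.0, -0.1, 0.7]
finger_gap: -0.0
```

```bash
python3 - <<'E'
from h import *
where("NR")
rows("NR",[(16,30,0),(12,30,0),(8,30,0),(4,30,0)])
E
```

```text
NR th 17.3 r 29.6 edge out 15.5 up -26.2 y -54.8 Fbox(out,y,up) 1.9 -0.2 0.7 Fn 2.1 t 15.0
t 15.0 F [-2.  -0.1  0.7]
(16, 30, 0) [ 456. -134.   70.] [-0.2, -0.1, 0.8] [0.21, 0.01, 0.09]
(12, 30, 0) [ 458. -134.   69.] [-1.2, -0.1, 2.7] [0.21, -0.99, 0.09]
(8, 30, 0) [ 460. -134.   68.] [-2.7, -0.1, 4.3] [0.21, -0.99, 0.09]
(4, 30, 0) [ 462. -134.   67.] [-4.2, -0.1, 5.8] [0.21, -0.99, 0.09]
```

send_rows(moves=[[[-0.7, 0, 1.7], [0, -1, 0], 0]])

```text
time: 15.12
eef_pos: [456.3, -133.7, 69.1]
ee_rot: [0.103, 2.704, -0.019]
ft_force: [-1.6, -0.1, 0.2]
finger_gap: -0.1
```

send_rows(moves=[[[-1, 0, 1.3], [0, 0, 0], 0]])

```text
time: 15.25
eef_pos: [457.7, -133.8, 68.4]
ee_rot: [0.104, 2.706, -0.018]
ft_force: [-0.6, -0.4, 0.0]
finger_gap: -0.0
```

send_rows(moves=[[[-1.2, 0, 1.2], [0, 0, 0], 0]])

```text
time: 15.38
eef_pos: [459.2, -133.8, 67.6]
ee_rot: [0.103, 2.708, -0.018]
ft_force: [-2.3, 0.4, -0.4]
finger_gap: 0.2
```

```bash
python3 - <<'E'
from h import *
where("NR")
rows("NR",[(8,30,0),(4,30,0),(0,30,0),(-4,30,0)])
E
```

```text
NR th 8.9 r 30.7 edge out 11.7 up -29.3 y -54.7 Fbox(out,y,up) 2.3 0.2 -0.4 Fn 2.2 t 15.375
t 15.375 F [-2.3  0.4 -0.4]
(8, 30, 0) [ 460. -134.   68.] [-0.7, -0.2, -0.2] [0.25, -0.24, 0.07]
(4, 30, 0) [ 462. -134.   67.] [-2.2, -0.2, 1.3] [0.25, -0.24, 0.07]
(0, 30, 0) [ 464. -134.   67.] [-3.9, -0.2, 2.7] [0.25, -0.24, 0.07]
(-4, 30, 0) [ 466. -135.   66.] [-5.6, -0.3, 3.9] [0.25, -0.24, 0.07]
```

send_rows(moves=[[[-1.3, 0, 1.1], [0, 0, 0], 0]])

```text
time: 15.5
eef_pos: [460.8, -133.9, 66.7]
ee_rot: [0.103, 2.71, -0.017]
ft_force: [-2.5, 0.2, -0.2]
finger_gap: -0.1
```

send_rows(moves=[[[-1.3, 0, 1.3], [0, 0, 0], 0]])

```text
time: 15.62
eef_pos: [462.5, -134.0, 65.7]
ee_rot: [0.103, 2.711, -0.017]
ft_force: [-3.5, -0.0, 0.6]
finger_gap: -0.2
```

send_rows(moves=[[[-1.3, 0, 1.3], [0, 0, 0], 0]])

```text
time: 15.75
eef_pos: [464.3, -134.2, 64.9]
ee_rot: [0.103, 2.712, -0.017]
ft_force: [-3.8, 0.2, 1.0]
finger_gap: -0.1
```

```bash
python3 - <<'E'
from h import *
where("NR")
rows("NR",[(0,30,0),(-4,30,0),(-8,30,0)])
E
```

```text
NR th -0.7 r 31.9 edge out 6.6 up -32.0 y -54.6 Fbox(out,y,up) 3.8 -0.1 1.0 Fn 3.8 t 15.75
t 15.75 F [-3.8  0.2  1. ]
(0, 30, 0) [ 464. -134.   67.] [-0.3, -0.3, -1.8] [0.28, -0.48, 0.1]
(-4, 30, 0) [ 466. -135.   66.] [-2.1, -0.3, -0.6] [0.28, -0.48, 0.1]
(-8, 30, 0) [ 468. -135.   66.] [-3.9, -0.3, 0.5] [0.28, -0.48, 0.1]
```

send_rows(moves=[[[-1.5, 0, 0.8], [0, 0, 0], 0]])

```text
time: 15.88
eef_pos: [465.8, -134.2, 64.4]
ee_rot: [0.103, 2.713, -0.017]
ft_force: [-5.5, -0.2, -0.5]
finger_gap: -0.1
```

send_rows(moves=[[[-1.5, 0, 0.8], [0, 0, 0], 0]])

```text
time: 16.0
eef_pos: [467.7, -134.4, 64.3]
ee_rot: [0.103, 2.713, -0.017]
ft_force: [-1.1, 0.7, -0.9]
finger_gap: 0.4
```

send_rows(moves=[[[-1.3, 0, 0.8], [0, 0, 0], 0]])

```text
time: 16.12
eef_pos: [469.8, -134.6, 64.5]
ee_rot: [0.103, 2.711, -0.017]
ft_force: [-0.3, 0.2, -0.2]
finger_gap: 0.2
```

```bash
python3 - <<'E'
from h import *
where("NR")
E
```

```text
NR th -10.6 r 31.6 edge out 1.1 up -32.4 y -54.5 Fbox(out,y,up) 0.4 0.1 -0.2 Fn 0.4 t 16.125
```

send_rows(moves=[[[-1.1, 0, 0.7], [0, 0, 0], 0]])

```text
time: 16.25
eef_pos: [471.2, -134.7, 64.6]
ee_rot: [0.103, 2.711, -0.017]
ft_force: [-7.5, 0.1, 3.2]
finger_gap: 0.2
```

send_rows(moves=[[[-1.1, 0, 0.7], [0, 0, 0], 0]])

```text
time: 16.38
eef_pos: [471.6, -134.7, 64.2]
ee_rot: [0.102, 2.714, -0.017]
ft_force: [-14.2, 1.0, 5.8]
finger_gap: 0.2
```

send_rows(moves=[[[-1.1, 0, 0.7], [0, 0, 0], 0]])

```text
time: 16.5
eef_pos: [471.7, -134.7, 63.6]
ee_rot: [0.102, 2.718, -0.017]
ft_force: [-12.4, -0.1, 3.7]
finger_gap: 0.6
```

```bash
python3 - <<'E'
from h import *
where("NR")
E
```

```text
NR th -13.4 r 32.7 edge out -0.8 up -33.4 y -54.6 Fbox(out,y,up) 12.3 -1.1 3.7 Fn 11.1 t 16.5
```

send_rows(moves=[[[4, 0, -2], [0, 0, 0], 0], [[20, 0, -12], [0, 0, 0], 0], [[30, 0, -40], [0, 0, 0], 0], [[30, 0, -90], [0, 0, 0], 0], [[30, 0, -140], [0, 0, 0], 0]])

```text
time: 17.12
eef_pos: [387.5, -128.9, 180.5]
ee_rot: [0.101, 2.719, -0.016]
ft_force: [-26.4, 11.2, 5.3]
finger_gap: -0.0
```

```bash
python3 - <<'E'
from h import *
where("NR"); o=arm.get_obs(); print(o["eef_pos"],o["joint_pos"].round(2))
b=capture("side"); crop(b,280,150,110,95,7,"pics/d12.png")
a=capture("scene"); crop(a,220,160,130,110,6,"pics/s12.png")
rows("FR",[(115,28,90),(110,28,20),(105,28,8),(98,29,2),(90,30,0)])
E
```

```text
NR th 131.5 r 118.0 edge out 83.7 up 83.5 y -55.4 Fbox(out,y,up) 27.2 9.1 5.3 Fn -14.1 t 17.125
[ 387.47226409 -128.93686089  180.51385378] [-0.56 -0.86  2.12  0.2   1.5  -2.03]
t 17.225 F [0.3 0.  0.5]
(115, 28, 90) [ 613. -146.  206.] [-213.2, 0.9, 73.6] [0.15, -5.49, 0.16]
(110, 28, 20) [ 646. -149.  141.] [-216.1, 0.7, 146.1] [0.15, -5.49, 0.16]
(105, 28, 8) [ 652. -149.  128.] [-216.1, 0.6, 160.7] [0.15, -5.49, 0.16]
(98, 29, 2) [ 656. -150.  119.] [-216.4, 0.6, 170.4] [0.15, -5.49, 0.16]
(90, 30, 0) [ 658. -150.  113.] [-216.3, 0.6, 176.9] [0.15, -5.49, 0.16]
```

View pics/d12.png

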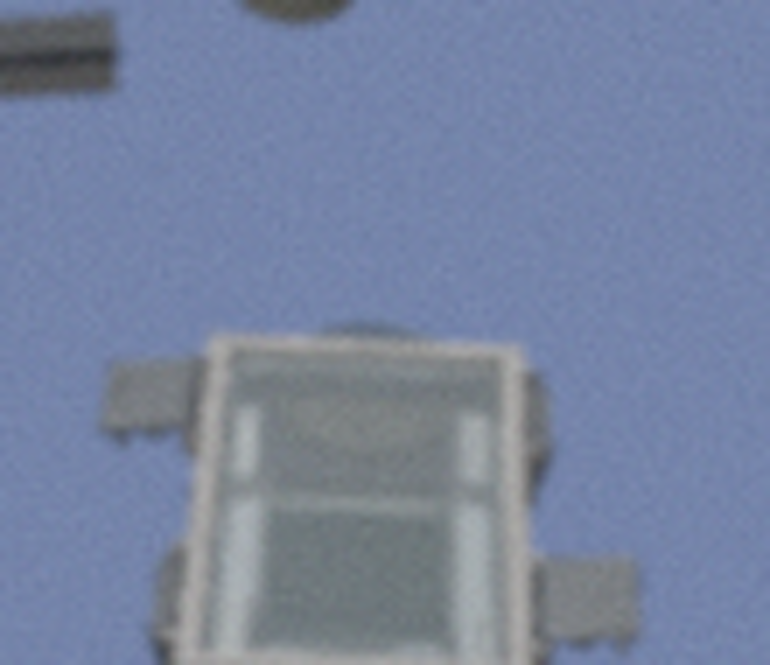

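View pics/s12.png

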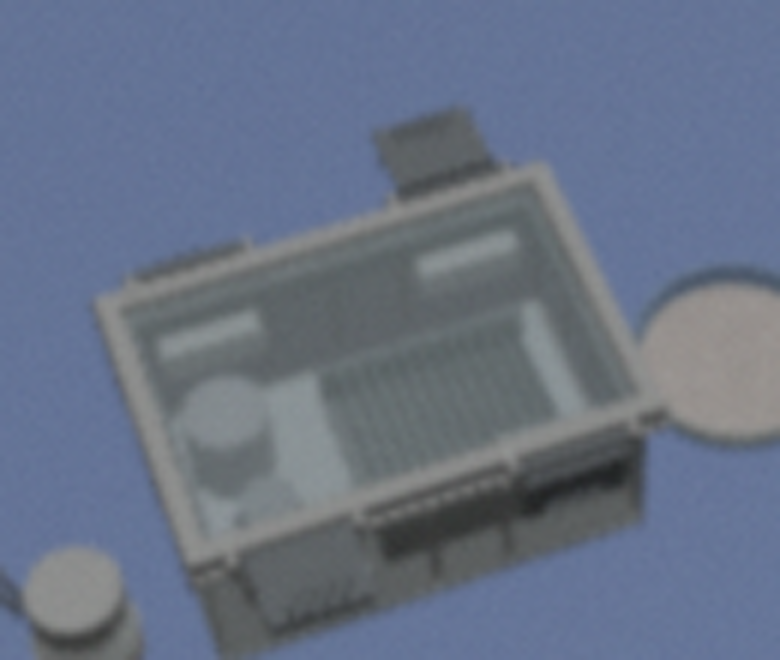

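FL and NR are both home, and NL and FR are still out. Joint 2 came up against its range during that retreat, so I'll keep away from there. FR is next.

send_rows(moves=[[[-50, 0, 5], [0, -2, 0], 0], [[-105, 0, 25], [0, -5.5, 0], 0], [[-160, 0, 50], [0, -5.5, 0], 0], [[-213, 1, 80], [0, -5.5, 0], 0], [[-216, 1, 110], [0, -5.5, 0], 0]])

```text
time: 17.85
eef_pos: [633.8, -147.0, 173.6]
ee_rot: [0.097, 2.614, -0.024]
ft_force: [-0.7, -0.6, -0.0]
finger_gap: 0.2
```

```bash
python3 - <<'E'
from h import *
where("FR");print(arm.get_obs()["joint_pos"].round(3))
rows("FR",[(115,28,50),(110,28,20),(105,28,8),(98,29,2),(90,30,0)])
E
```

```text
FR th 169.5 r 67.2 edge out 5.3 up 67.4 y -54.1 Fbox(out,y,up) -0.6 -0.6 -0.0 Fn 0.6 t 17.85
[-0.349 -0.197  1.718  0.153  1.116 -1.878]
t 17.85 F [-0.7 -0.6 -0. ]
(115, 28, 50) [ 630. -148.  170.] [5.4, -0.8, 1.3] [0.2, 0.11, 0.21]
(110, 28, 20) [ 646. -149.  141.] [6.1, -0.9, 34.0] [0.2, 0.11, 0.21]
(105, 28, 8) [ 652. -149.  128.] [7.4, -1.0, 48.4] [0.2, 0.11, 0.21]
(98, 29, 2) [ 656. -150.  119.] [8.1, -1.0, 58.2] [0.2, 0.11, 0.21]
(90, 30, 0) [ 658. -150.  113.] [8.9, -1.0, 64.6] [0.2, 0.11, 0.21]
```

send_rows(moves=[[[6, -1, 30], [0, 0, 0], 0], [[7.5, -1, 48], [0, 0, 0], 0], [[8, -1, 53], [0, 0, 0], 0], [[8, -1, 58], [0, 0, 0], 0], [[9, -1, 64], [0, 0, 0], 0]])

```text
time: 18.48
eef_pos: [658.7, -150.0, 115.6]
ee_rot: [0.097, 2.611, -0.026]
ft_force: [0.1, -0.5, 0.2]
finger_gap: -0.3
```

```bash
python3 - <<'E'
from h import *
where("FR")
rows("FR",[(82,30,0),(74,30,0),(66,30,0),(58,30,0),(50,30,0)])
E
```

```text
FR th 94.4 r 31.0 edge out 30.4 up 9.4 y -55.2 Fbox(out,y,up) 0.1 -0.5 0.2 Fn 0.1 t 18.475
t 18.475 F [ 0.1 -0.5  0.2]
(82, 30, 0) [ 659. -150.  109.] [3.0, 0.2, 5.9] [0.16, 0.29, 0.22]
(74, 30, 0) [ 659. -150.  105.] [5.1, 0.2, 9.7] [0.16, 0.29, 0.22]
(66, 30, 0) [ 660. -150.  100.] [6.5, 0.2, 13.9] [0.15, 4.29, 0.23]
(58, 30, 0) [ 662. -150.   96.] [7.5, 0.2, 18.8] [0.14, 12.29, 0.24]
(50, 30, 0) [ 663. -150.   91.] [9.1, 0.2, 23.5] [0.12, 20.29, 0.25]
```

send_rows(moves=[[[3, 0, 6], [0, 0, 0], 0], [[5, 0, 9.7], [0, 0, 0], 0], [[6.5, 0, 14], [0, 4.3, 0], 0], [[7.5, 0, 18.8], [0, 12, 0], 0], [[9, 0, 23.5], [0, 20, 0], 0]])

```text
time: 19.1
eef_pos: [662.8, -150.5, 91.6]
ee_rot: [0.11, 2.963, -0.01]
ft_force: [0.8, -1.1, 0.9]
finger_gap: -0.1
```

```bash
python3 - <<'E'
from h import *
where("FR")
rows("FR",[(46,30,0),(41,30,0),(36,30,0),(31,30,0),(26,30,0)])
b=capture("side"); crop(b,280,150,110,95,7,"pics/d13.png")
E
```

```text
FR th 51.5 r 29.7 edge out 27.6 up -13.0 y -55.5 Fbox(out,y,up) 0.9 -1.0 0.9 Fn 1.2 t 19.1
t 19.1 F [ 0.8 -1.1  0.9]
(46, 30, 0) [ 663. -150.   88.] [0.4, 0.4, 3.4] [0.03, 4.13, 0.24]
(41, 30, 0) [ 663. -150.   85.] [0.9, 0.4, 6.4] [0.02, 9.13, 0.25]
(36, 30, 0) [ 663. -150.   82.] [1.7, 0.4, 9.5] [0.01, 14.13, 0.25]
(31, 30, 0) [ 662. -150.   79.] [2.7, 0.4, 12.4] [-0.0, 19.13, 0.25]
(26, 30, 0) [ 662. -150.   76.] [3.9, 0.4, 15.2] [-0.01, 24.13, 0.25]
```

View pics/d13.png

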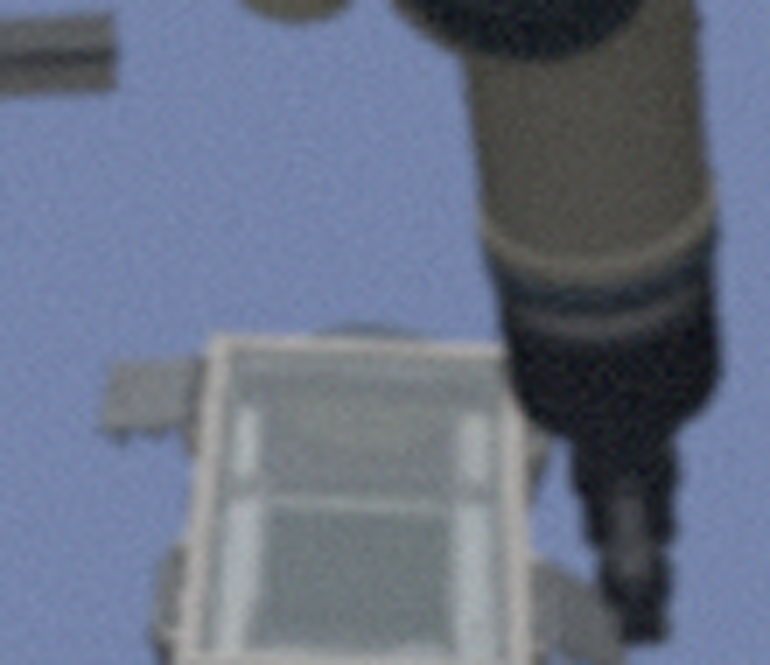

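The far-right clip is following the finger, with its tip at about (610,655) in the crop.

send_rows(moves=[[[0.4, 0.4, 3.4], [0, 4, 0], 0], [[0.9, 0.4, 6.4], [0, 9, 0], 0], [[1.7, 0.4, 9.5], [0, 14, 0], 0], [[2.7, 0.4, 12.4], [0, 19, 0], 0], [[3.7, 0.4, 15], [0, 24, 0], 0]])

```text
time: 19.77
eef_pos: [663.0, -149.9, 74.1]
ee_rot: [-0.106, -2.891, -0.014]
ft_force: [1.1, 0.2, 1.0]
finger_gap: 0.1
```

```bash
python3 - <<'E'
from h import *
where("FR")
rows("FR",[(24,30,0),(20,30,0),(16,30,0),(12,30,0)])
E
```

```text
FR th 26.8 r 32.3 edge out 20.8 up -25.7 y -54.9 Fbox(out,y,up) 1.0 0.3 1.0 Fn 1.4 t 19.775
t 19.775 F [1.1 0.2 1. ]
(24, 30, 0) [ 661. -150.   75.] [1.9, -0.2, -0.2] [-0.03, 1.74, 0.28]
(20, 30, 0) [ 660. -150.   72.] [2.1, -0.2, 2.3] [-0.04, 5.74, 0.28]
(16, 30, 0) [ 659. -150.   70.] [2.6, -0.2, 4.7] [-0.05, 9.74, 0.28]
(12, 30, 0) [ 658. -150.   69.] [3.9, -0.2, 6.4] [-0.05, 10.74, 0.28]
```

send_rows(moves=[[[2, 0, 0.5], [0, 2.5, 0], 0], [[2.2, 0, 2.3], [0, 6, 0], 0]])

```text
time: 20.02
eef_pos: [660.8, -149.8, 72.4]
ee_rot: [-0.102, -2.788, -0.02]
ft_force: [2.4, -0.6, 0.0]
finger_gap: 0.2
```

send_rows(moves=[[[0.8, 0, 1.3], [0, 3, 0], 0]])

```text
time: 20.15
eef_pos: [660.3, -149.7, 71.0]
ee_rot: [-0.099, -2.737, -0.022]
ft_force: [3.0, -0.2, -0.1]
finger_gap: -0.1
```

```bash
python3 - <<'E'
from h import *
where("FR")
rows("FR",[(20,30,0),(16,30,0),(12,30,0),(8,30,0)])
E
```

```text
FR th 18.4 r 30.1 edge out 16.1 up -26.4 y -54.9 Fbox(out,y,up) 3.0 -0.0 -0.1 Fn 2.8 t 20.15
t 20.15 F [ 3.  -0.2 -0.1]
(20, 30, 0) [ 660. -150.   72.] [0.5, -0.2, -1.3] [-0.04, -3.08, 0.34]
(16, 30, 0) [ 659. -150.   70.] [0.6, -0.2, 1.1] [-0.05, 0.92, 0.34]
(12, 30, 0) [ 658. -150.   69.] [1.7, -0.1, 3.0] [-0.06, 1.92, 0.34]
(8, 30, 0) [ 656. -150.   68.] [3.1, -0.1, 4.5] [-0.06, 1.92, 0.34]
```

send_rows(moves=[[[0.8, 0, 1.6], [0, 1, 0], 0]])

```text
time: 20.27
eef_pos: [659.3, -149.7, 69.2]
ee_rot: [-0.098, -2.72, -0.024]
ft_force: [2.0, 0.0, 1.2]
finger_gap: -0.1
```

send_rows(moves=[[[1, 0, 1.4], [0, 1, 0], 0]])

```text
time: 20.4
eef_pos: [658.3, -149.5, 68.2]
ee_rot: [-0.097, -2.705, -0.024]
ft_force: [1.9, -0.1, -0.6]
finger_gap: -0.0
```

send_rows(moves=[[[1.2, 0, 1.2], [0, 0, 0], 0]])

```text
time: 20.52
eef_pos: [656.6, -149.5, 67.3]
ee_rot: [-0.097, -2.705, -0.024]
ft_force: [1.3, 0.4, -0.2]
finger_gap: -0.2
```

```bash
python3 - <<'E'
from h import *
where("FR")
rows("FR",[(8,30,0),(4,30,0),(0,30,0)])
E
```

```text
FR th 9.6 r 31.0 edge out 12.1 up -29.4 y -54.9 Fbox(out,y,up) 1.2 0.5 -0.2 Fn 1.2 t 20.525
t 20.525 F [ 1.3  0.4 -0.2]
(8, 30, 0) [ 656. -150.   68.] [1.1, -0.2, -0.2] [-0.05, 0.09, 0.39]
(4, 30, 0) [ 654. -149.   67.] [2.7, -0.1, 1.3] [-0.05, 0.09, 0.39]
(0, 30, 0) [ 652. -149.   67.] [4.3, -0.1, 2.7] [-0.05, 0.09, 0.39]
```

send_rows(moves=[[[1.3, 0, 0.8], [0, 0, 0], 0]])

```text
time: 20.65
eef_pos: [654.7, -149.3, 67.2]
ee_rot: [-0.097, -2.705, -0.025]
ft_force: [-0.3, -0.5, -0.3]
finger_gap: 0.3
```

send_rows(moves=[[[1.4, 0, 1.2], [0, 0, 0], 0]])

```text
time: 20.78
eef_pos: [652.5, -149.2, 66.9]
ee_rot: [-0.097, -2.705, -0.025]
ft_force: [0.5, 0.1, 0.4]
finger_gap: -0.0
```

send_rows(moves=[[[1.4, 0, 1.2], [0, 0, 0], 0]])

```text
time: 20.9
eef_pos: [651.6, -149.2, 66.9]
ee_rot: [-0.097, -2.709, -0.024]
ft_force: [10.3, -0.3, 1.2]
finger_gap: 0.1
```

```bash
python3 - <<'E'
from h import *
where("FR")
rows("FR",[(4,30,0),(0,30,0),(-4,30,0)])
E
```

```text
FR th 0.3 r 30.0 edge out 7.1 up -30.0 y -55.1 Fbox(out,y,up) 10.3 0.5 1.2 Fn 10.3 t 20.9
t 20.9 F [10.3 -0.3  1.2]
(4, 30, 0) [ 654. -149.   67.] [-1.6, -0.1, -1.2] [-0.05, 0.31, 0.4]
(0, 30, 0) [ 652. -149.   67.] [0.0, -0.0, 0.2] [-0.05, 0.31, 0.4]
(-4, 30, 0) [ 649. -149.   66.] [1.8, -0.0, 1.4] [-0.05, 0.31, 0.4]
```

send_rows(moves=[[[1.3, 0, 1.3], [0, 0, 0], 0]])

```text
time: 21.02
eef_pos: [651.6, -149.1, 67.0]
ee_rot: [-0.096, -2.715, -0.023]
ft_force: [10.2, -1.0, 0.1]
finger_gap: 0.1
```

send_rows(moves=[[[1.8, 0, 1.6], [0, 0, 0], 0]])

```text
time: 21.15
eef_pos: [651.4, -149.1, 67.1]
ee_rot: [-0.096, -2.723, -0.022]
ft_force: [12.1, -1.0, 0.3]
finger_gap: 0.1
```

send_rows(moves=[[[2.2, 0, 1.8], [0, 0, 0], 0]])

```text
time: 21.28
eef_pos: [651.3, -149.1, 67.3]
ee_rot: [-0.095, -2.732, -0.021]
ft_force: [14.1, -0.1, -0.3]
finger_gap: 0.2
```

```bash
python3 - <<'E'
from h import *
where("FR")
E
```

```text
FR th 0.1 r 30.0 edge out 7.1 up -30.0 y -55.0 Fbox(out,y,up) 14.0 1.0 -0.3 Fn 14.0 t 21.275
```

send_rows(moves=[[[3.2, 0, 2.4], [0, 0, 0], 0]])

```text
time: 21.4
eef_pos: [651.0, -149.1, 67.4]
ee_rot: [-0.094, -2.744, -0.019]
ft_force: [18.9, -0.9, 0.7]
finger_gap: -0.3
```

send_rows(moves=[[[3.6, 0, 2.6], [0, 0, 0], 0]])

```text
time: 21.52
eef_pos: [650.8, -149.0, 67.7]
ee_rot: [-0.093, -2.758, -0.016]
ft_force: [18.2, -1.2, -0.5]
finger_gap: 0.2
```

```bash
python3 - <<'E'
from h import *
where("FR")
E
```

```text
FR th -0.2 r 30.0 edge out 6.9 up -30.0 y -55.0 Fbox(out,y,up) 18.2 0.2 -0.5 Fn 18.2 t 21.525
```

Dead stop at 18 N with no further travel. I'll back off and look.

send_rows(moves=[[[-4, 0, -2], [0, 0, 0], 0], [[-20, 0, -12], [0, 0, 0], 0], [[-30, 0, -40], [0, 0, 0], 0], [[-30, 0, -90], [0, 0, 0], 0], [[-30, 0, -120], [0, 0, 0], 0]])

```text
time: 22.15
eef_pos: [723.4, -153.8, 170.4]
ee_rot: [-0.094, -2.76, -0.016]
ft_force: [0.8, 0.0, 0.2]
finger_gap: 0.4
```

```bash
python3 - <<'E'
from h import *
o=arm.get_obs(); print(o["eef_pos"],o["joint_pos"].round(2))
b=capture("side"); crop(b,280,150,110,95,7,"pics/d14.png")
a=capture("scene"); crop(a,220,160,130,110,6,"pics/s14.png")
rows("NL",[(115,28,90),(105,28,30),(95,28,15),(90,29,6),(84,30,2),(78,30,0)])
E
```

```text
[ 723.36531743 -153.82315717  170.39606729] [-0.23  0.93  0.31 -0.08  2.28 -1.77]
t 22.25 F [ 0.2 -0.1  0.4]
(115, 28, 90) [511. -28. 206.] [218.5, 111.4, 49.2] [-0.39, 8.46, 0.52]
(105, 28, 30) [478. -25. 149.] [228.4, 111.9, 114.1] [-0.39, 8.46, 0.52]
(95, 28, 15) [470. -25. 131.] [229.5, 112.0, 134.6] [-0.39, 8.46, 0.52]
(90, 29, 6) [467. -24. 119.] [228.1, 112.1, 146.2] [-0.39, 8.46, 0.52]
(84, 30, 2) [465. -24. 112.] [227.1, 112.1, 153.6] [-0.39, 8.46, 0.52]
(78, 30, 0) [465. -24. 107.] [225.3, 112.2, 158.4] [-0.39, 8.46, 0.52]
```

View pics/d14.png

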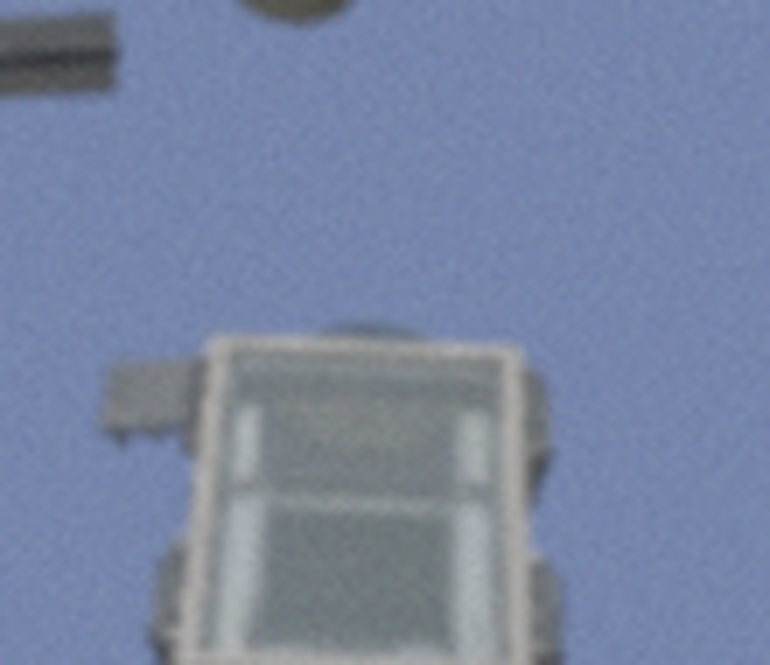

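View pics/s14.png

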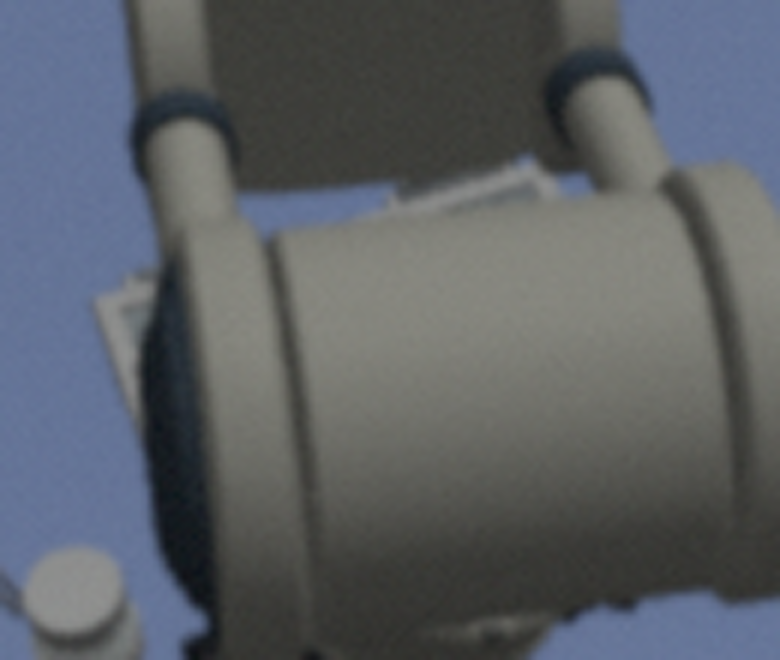

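FR is home and stays shut. NL is the last one still out.

send_rows(moves=[[[20, 20, -30], [0, 2, 0], 0], [[70, 50, -30], [0, 8, 0], 0], [[120, 80, 0], [0, 8.5, 0.5], 0], [[170, 110, 25], [0, 8.5, 0.5], 0], [[218, 111, 49], [0, 8.5, 0.5], 0]])

```text
time: 22.88
eef_pos: [521.3, -29.6, 205.1]
ee_rot: [-0.099, -2.613, -0.019]
ft_force: [0.1, -0.6, 1.5]
finger_gap: 0.3
```

```bash
python3 - <<'E'
from h import *
where("NL")
rows("NL",[(105,28,40),(95,28,15),(90,29,6),(84,30,2),(78,30,0)])
E
```

```text
NL th -169.3 r 102.0 edge out -25.9 up 98.9 y 53.9 Fbox(out,y,up) -0.2 -0.6 1.5 Fn -0.1 t 22.875
t 22.875 F [ 0.1 -0.6  1.5]
(105, 28, 40) [481. -25. 159.] [12.0, 1.4, 60.5] [-0.41, -0.2, 0.07]
(95, 28, 15) [470. -25. 131.] [7.4, 1.6, 90.5] [-0.41, -0.2, 0.07]
(90, 29, 6) [467. -24. 119.] [4.3, 1.7, 101.9] [-0.41, -0.2, 0.07]
(84, 30, 2) [465. -24. 112.] [2.2, 1.7, 109.0] [-0.41, -0.2, 0.07]
(78, 30, 0) [465. -24. 107.] [-0.4, 1.8, 113.5] [-0.41, -0.2, 0.07]
```

send_rows(moves=[[[10, 1.5, 55], [0, 0, 0], 0], [[8, 1.5, 88], [0, 0, 0], 0], [[5, 1.5, 98], [0, 0, 0], 0], [[3, 1.5, 105], [0, 0, 0], 0], [[2, 1.5, 108], [0, 0, 0], 0]])

```text
time: 23.5
eef_pos: [466.2, -24.7, 113.1]
ee_rot: [-0.099, -2.614, -0.019]
ft_force: [-0.0, -0.1, -0.6]
finger_gap: -0.3
```

```bash
python3 - <<'E'
from h import *
where("NL")
rows("NL",[(78,30,0),(72,30,0),(65,30,0),(58,30,0),(50,30,0)])
b=capture("side"); crop(b,280,150,110,95,7,"pics/d15.png")
E
```

```text
NL th 89.7 r 29.4 edge out 29.4 up 6.9 y 54.5 Fbox(out,y,up) 0.0 -0.1 -0.6 Fn -0.6 t 23.5
t 23.5 F [-0.  -0.1 -0.6]
(78, 30, 0) [465. -24. 107.] [-1.9, 0.4, 6.1] [-0.41, -0.14, 0.05]
(72, 30, 0) [465. -24. 104.] [-3.6, 0.5, 8.9] [-0.41, -0.14, 0.05]
(65, 30, 0) [464. -24. 100.] [-4.5, 0.5, 12.8] [-0.4, -5.14, 0.07]
(58, 30, 0) [462. -24.  96.] [-5.3, 0.5, 17.1] [-0.4, -12.14, 0.09]
(50, 30, 0) [461. -24.  91.] [-6.9, 0.5, 21.8] [-0.39, -20.14, 0.12]
```

View pics/d15.png

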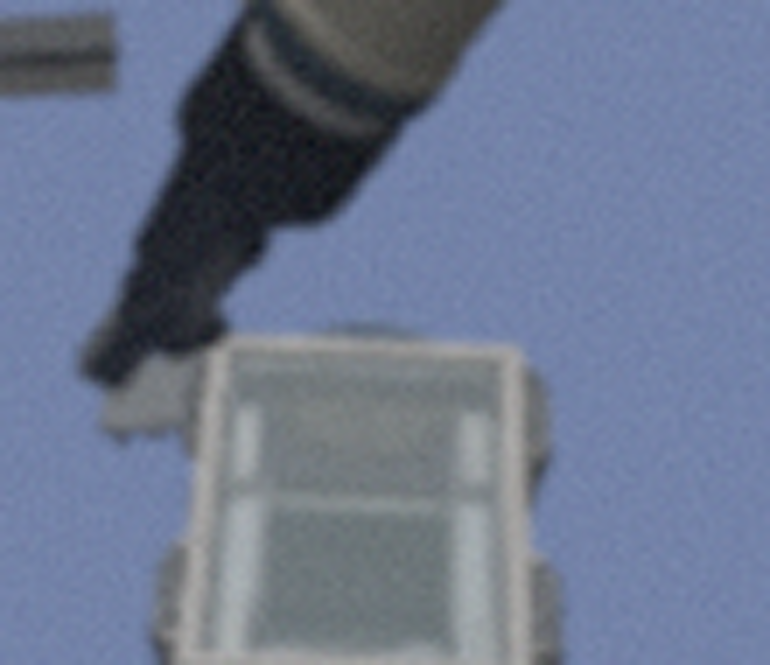

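send_rows(moves=[[[-1.5, 0.5, 5], [0, 0, 0], 0], [[-3.5, 0.5, 9], [0, 0, 0], 0], [[-4.5, 0.5, 12.8], [0, -5, 0], 0], [[-5.3, 0.5, 17], [0, -12, 0], 0], [[-6.8, 0.5, 21.5], [0, -20, 0], 0]])

```text
time: 24.18
eef_pos: [461.7, -24.0, 90.9]
ee_rot: [-0.111, -2.966, -0.001]
ft_force: [-0.8, -0.3, 0.7]
finger_gap: -0.2
```

```bash
python3 - <<'E'
from h import *
where("NL")
rows("NL",[(46,30,0),(41,30,0),(36,30,0),(31,30,0),(26,30,0)])
b=capture("side"); crop(b,280,150,110,95,7,"pics/d16.png")
E
```

```text
NL th 49.7 r 29.6 edge out 27.1 up -13.8 y 54.9 Fbox(out,y,up) 0.8 -0.3 0.7 Fn 1.0 t 24.175
t 24.175 F [-0.8 -0.3  0.7]
(46, 30, 0) [461. -24.  88.] [0.2, 0.1, 2.7] [-0.36, -3.93, 0.2]
(41, 30, 0) [461. -24.  85.] [-0.3, 0.1, 5.8] [-0.35, -8.93, 0.22]
(36, 30, 0) [461. -24.  82.] [-1.0, 0.1, 8.8] [-0.34, -13.93, 0.23]
(31, 30, 0) [462. -24.  79.] [-2.1, 0.1, 11.7] [-0.33, -18.93, 0.25]
(26, 30, 0) [462. -24.  76.] [-3.3, 0.1, 14.6] [-0.32, -23.93, 0.26]
```

View pics/d16.png

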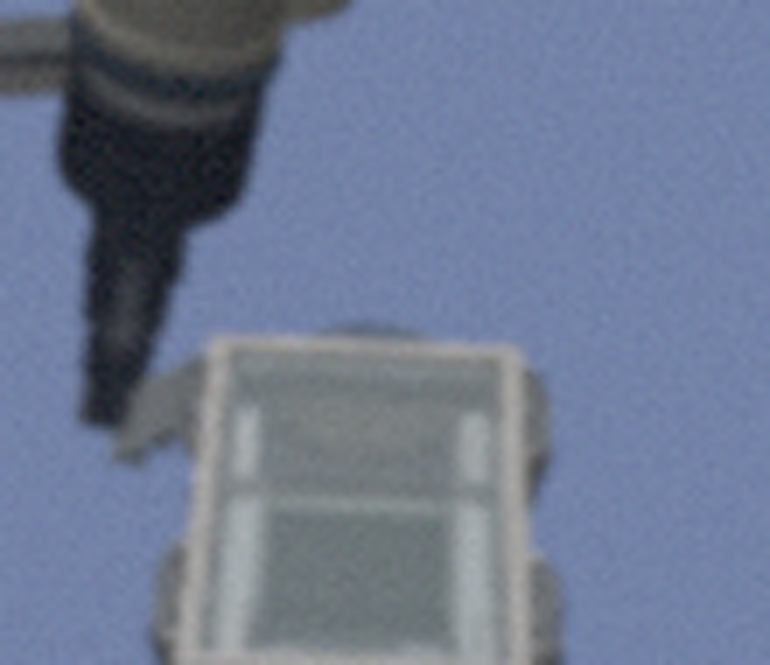

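send_rows(moves=[[[0, 0, 2.7], [0, -4, 0], 0], [[-0.3, 0, 5.8], [0, -9, 0], 0], [[-1, 0, 8.8], [0, -14, 0], 0]])

```text
time: 24.6
eef_pos: [459.4, -23.6, 81.7]
ee_rot: [0.113, 3.064, -0.013]
ft_force: [-1.1, 0.8, 1.4]
finger_gap: 0.1
```

```bash
python3 - <<'E'
from h import *
where("NL")
rows("NL",[(33,30,0),(29,30,0),(25,30,0),(21,30,0)])
E
```

```text
NL th 38.3 r 31.5 edge out 25.0 up -20.4 y 55.1 Fbox(out,y,up) 1.1 0.7 1.4 Fn 1.7 t 24.6
t 24.6 F [-1.1  0.8  1.4]
(33, 30, 0) [461. -24.  80.] [-2.0, -0.1, 1.7] [-0.3, -2.65, 0.3]
(29, 30, 0) [462. -24.  78.] [-2.3, -0.1, 4.2] [-0.29, -6.65, 0.31]
(25, 30, 0) [463. -24.  75.] [-2.8, -0.1, 6.6] [-0.28, -10.65, 0.32]
(21, 30, 0) [463. -24.  73.] [-3.4, -0.1, 9.0] [-0.26, -14.65, 0.33]
```

send_rows(moves=[[[-1.8, 0, 1.7], [0, -2.7, 0], 0]])

```text
time: 24.72
eef_pos: [460.8, -23.7, 80.1]
ee_rot: [0.111, 3.017, -0.015]
ft_force: [-1.4, -0.2, 0.8]
finger_gap: -0.0
```

send_rows(moves=[[[-0.8, 0, 2], [0, -4, 0], 0]])

```text
time: 24.85
eef_pos: [461.8, -23.9, 78.4]
ee_rot: [0.108, 2.947, -0.019]
ft_force: [-0.9, -0.4, 0.2]
finger_gap: 0.2
```

send_rows(moves=[[[-0.7, 0, 1.7], [0, -4, 0], 0]])

```text
time: 24.98
eef_pos: [462.6, -23.9, 76.8]
ee_rot: [0.105, 2.877, -0.022]
ft_force: [-0.9, 0.8, 0.4]
finger_gap: 0.2
```

```bash
python3 - <<'E'
from h import *
where("NL")
rows("NL",[(25,30,0),(21,30,0),(17,30,0),(13,30,0)])
E
```

```text
NL th 26.2 r 28.9 edge out 19.0 up -22.8 y 55.1 Fbox(out,y,up) 0.9 0.7 0.4 Fn 1.0 t 24.975
t 24.975 F [-0.9  0.8  0.4]
(25, 30, 0) [463. -24.  75.] [0.4, -0.1, 1.4] [-0.24, 0.05, 0.34]
(21, 30, 0) [463. -24.  73.] [0.2, -0.1, 3.9] [-0.23, -3.95, 0.35]
(17, 30, 0) [464. -24.  71.] [-0.2, -0.1, 6.3] [-0.22, -7.95, 0.36]
(13, 30, 0) [466. -24.  69.] [-1.2, -0.1, 8.3] [-0.21, -9.95, 0.36]
```

send_rows(moves=[[[0.2, 0, 2.2], [0, -2, 0], 0]])

```text
time: 25.1
eef_pos: [462.9, -23.9, 74.7]
ee_rot: [0.104, 2.842, -0.024]
ft_force: [-1.0, -0.7, 1.2]
finger_gap: -0.1
```

send_rows(moves=[[[-0.3, 0, 2], [0, -3, 0], 0]])

```text
time: 25.22
eef_pos: [463.8, -24.0, 73.0]
ee_rot: [0.102, 2.789, -0.026]
ft_force: [-2.0, 0.2, 0.9]
finger_gap: -0.2
```

send_rows(moves=[[[-0.6, 0, 1.8], [0, -3, 0], 0]])

```text
time: 25.35
eef_pos: [464.8, -24.1, 71.3]
ee_rot: [0.099, 2.737, -0.028]
ft_force: [-1.4, -1.4, -0.5]
finger_gap: 0.3
```

```bash
python3 - <<'E'
from h import *
where("NL")
rows("NL",[(17,30,0),(13,30,0),(9,30,0)])
E
```

```text
NL th 16.6 r 29.3 edge out 15.1 up -26.1 y 55.1 Fbox(out,y,up) 1.3 -1.5 -0.5 Fn 1.1 t 25.35
t 25.35 F [-1.4 -1.4 -0.5]
(17, 30, 0) [464. -24.  71.] [0.6, -0.1, 0.4] [-0.18, 0.09, 0.38]
(13, 30, 0) [466. -24.  69.] [-0.2, -0.1, 2.4] [-0.18, -1.91, 0.38]
(9, 30, 0) [468. -24.  68.] [-1.6, -0.1, 4.0] [-0.18, -1.91, 0.38]
```

send_rows(moves=[[[-0.5, 0, 1.7], [0, -2, 0], 0]])

```text
time: 25.48
eef_pos: [465.8, -24.2, 69.7]
ee_rot: [0.098, 2.702, -0.03]
ft_force: [-1.8, 0.3, 0.9]
finger_gap: -0.3
```

send_rows(moves=[[[-1, 0, 1.4], [0, 0, 0], 0]])

```text
time: 25.6
eef_pos: [466.8, -24.3, 68.5]
ee_rot: [0.098, 2.703, -0.029]
ft_force: [-2.3, 0.6, -0.0]
finger_gap: 0.1
```

send_rows(moves=[[[-1.2, 0, 1.3], [0, 0, 0], 0]])

```text
time: 25.72
eef_pos: [468.3, -24.4, 67.5]
ee_rot: [0.098, 2.705, -0.029]
ft_force: [-3.6, -0.7, 0.3]
finger_gap: 0.1
```

```bash
python3 - <<'E'
from h import *
where("NL")
rows("NL",[(9,30,0),(5,30,0),(1,30,0)])
E
```

```text
NL th 8.1 r 30.5 edge out 11.2 up -29.2 y 55.1 Fbox(out,y,up) 3.5 -1.0 0.3 Fn 3.6 t 25.725
t 25.725 F [-3.6 -0.7  0.3]
(9, 30, 0) [468. -24.  68.] [0.1, -0.1, -0.8] [-0.16, -0.05, 0.38]
(5, 30, 0) [470. -25.  67.] [-1.5, -0.1, 0.7] [-0.16, -0.05, 0.38]
(1, 30, 0) [472. -25.  67.] [-3.1, -0.1, 2.1] [-0.16, -0.05, 0.38]
```

send_rows(moves=[[[-1.4, 0, 1], [0, 0, 0], 0]])

```text
time: 25.85
eef_pos: [469.7, -24.5, 66.7]
ee_rot: [0.098, 2.707, -0.029]
ft_force: [-4.4, 0.3, -0.5]
finger_gap: 0.1
```

send_rows(moves=[[[-1.4, 0, 1.2], [0, 0, 0], 0]])

```text
time: 25.98
eef_pos: [471.5, -24.6, 65.9]
ee_rot: [0.098, 2.708, -0.029]
ft_force: [-1.9, 0.7, -1.2]
finger_gap: 0.0
```

send_rows(moves=[[[-1.4, 0, 1.2], [0, 0, 0], 0]])

```text
time: 26.1
eef_pos: [473.6, -24.8, 65.4]
ee_rot: [0.098, 2.708, -0.029]
ft_force: [-0.4, 0.3, -0.3]
finger_gap: -0.2
```

```bash
python3 - <<'E'
from h import *
where("NL")
E
```

```text
NL th -2.1 r 31.2 edge out 5.9 up -31.4 y 55.1 Fbox(out,y,up) 0.5 0.3 -0.3 Fn 0.5 t 26.1
```

Snap felt: about 4.4 N, then a drop to about 0. I'll keep going gently to the stop.

send_rows(moves=[[[-1, 0, 0.7], [0, 0, 0], 0]])

```text
time: 26.22
eef_pos: [475.5, -24.9, 65.7]
ee_rot: [0.098, 2.707, -0.029]
ft_force: [-1.0, 0.4, -1.3]
finger_gap: 0.2
```

send_rows(moves=[[[-1, 0, 0.7], [0, 0, 0], 0]])

```text
time: 26.35
eef_pos: [476.8, -25.1, 65.6]
ee_rot: [0.098, 2.707, -0.029]
ft_force: [-8.3, 0.1, 2.7]
finger_gap: 0.1
```

send_rows(moves=[[[-1, 0, 0.7], [0, 0, 0], 0]])

```text
time: 26.48
eef_pos: [477.2, -25.1, 65.4]
ee_rot: [0.098, 2.709, -0.029]
ft_force: [-15.2, 0.5, 8.0]
finger_gap: 0.3
```

```bash
python3 - <<'E'
from h import *
where("NL")
E
```

```text
NL th -8.6 r 30.8 edge out 2.3 up -31.5 y 55.1 Fbox(out,y,up) 15.1 -0.7 8.0 Fn 13.8 t 26.475
```

send_rows(moves=[[[4, 0, -2], [0, 0, 0], 0], [[20, 0, -10], [0, 0, 0], 0], [[10, 0, -45], [0, 0, 0], 0], [[-15, 0, -95], [0, 5, 0], 0], [[-40, 0, -146], [0, 10, 0], 0]])

```text
time: 27.1
eef_pos: [452.4, -22.4, 216.8]
ee_rot: [0.105, 2.884, -0.022]
ft_force: [0.4, 0.5, 1.1]
finger_gap: 0.2
```

```bash
python3 - <<'E'
from h import *
o=arm.get_obs(); print(o["eef_pos"],o["joint_pos"].round(2),o["ft_force"])
b=capture("side"); crop(b,280,150,110,95,7,"pics/d17.png")
a=capture("scene"); crop(a,220,160,130,110,6,"pics/s17.png")
cv2.imwrite("pics/s17f.png",a["frame"])
E
```

```text
[452.42281799 -22.40871582 216.77524467] [-0.13 -0.55  1.85  0.01  1.58 -1.63] [0.3962113  0.48108476 1.07085829]
```

View pics/d17.png

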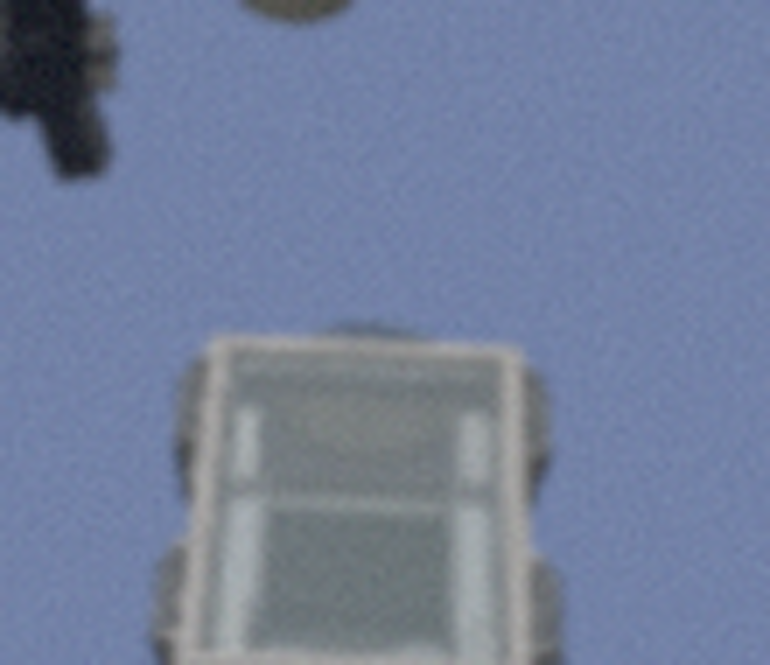

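View pics/s17f.png

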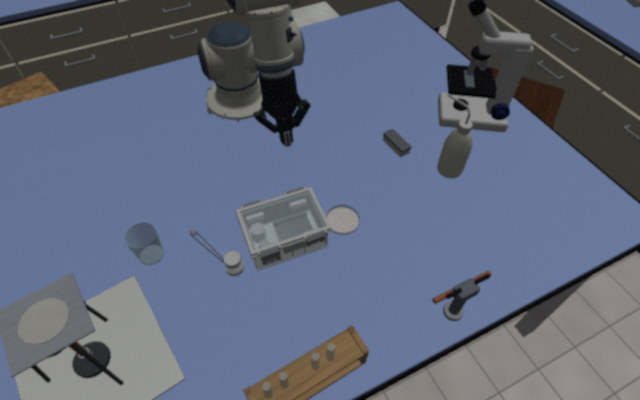

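All four clips lie against the walls: near pair at (190,430) and (172,600), far pair at (535,440) and (545,610) in the side crop. The lid is flush. The full scene frame shows the jar, dish, tweezers, beaker, bottle and mailer at the same pixels as at the start. One settling hold, then hand in.

send_rows(moves=[[[0, 0, -10], [0, 0, 0], 0], [[0, 0, -10], [0, 0, 0], 0], [[0, 0, -10], [0, 0, 0], 0]])

```text
time: 27.58
eef_pos: [453.1, -22.6, 232.5]
ee_rot: [0.105, 2.872, -0.023]
ft_force: [0.5, -0.1, -0.5]
finger_gap: 0.2
```

```bash
python3 - <<'E'
from h import *
a0=cv2.imread("pics/scene0.png")
a=capture("scene")["frame"]; d=cv2.absdiff(a,a0).max(2)
for n,(x,y,w,h) in dict(dish=(326,203,34,34),jar=(222,248,24,28),tweez=(188,226,38,36),beaker=(124,220,42,46),bottle=(436,112,40,68),mailer=(380,126,32,30)).items(): print(n,(d[y:y+h,x:x+w]>40).sum())
b=capture("side"); crop(b,280,180,110,95,7,"pics/d18.png")
print(arm.get_obs()["ft_force"]); print(arm.close_job())
E
```

```text
dish 6
jar 0
tweez 0
beaker 0
bottle 0
mailer 0
[0.02435584 0.13062694 0.72403462]
the job is handed in; nothing more can be done
None
```

The lid is down, all four clips are shut, and the job was handed in at about 27.7 s of the 72 s limit.

- **Lid:** I pressed it onto the gasket with all four clips open, to about 12 N at the stop. It sat flush in every later picture.
- **Clips:** I closed them far-left, near-right (diagonally opposite), far-right, then near-left. Each was swept in and slightly down until it hit a dead stop. The highest contact force I read was about 19 N.
- **Snap forces:** The peak I caught before each clip gave way was about 5 N (far-left), 5.5 N (near-right), 3 N (far-right) and 4.4 N (near-left). Three of those are at or below the stated 5–15 N, and I only read the force at the end of each call. I confirmed each clip by its dead stop and by it staying shut once released.
- **Last checks:** All four clips lay against the walls with the hand about 110 mm or more above the box. The wrist force was near zero. Comparing the scene picture with the first one, the dish, jar, tweezers, beaker, bottle and mailer had not moved.

**Mishap:** backing away from near-right, joint 2 came up against its −0.86 rad limit, with a brief wrist reading of about 29 N in free air. I saw no harm from it and kept clear of that limit on later moves, but I could not confirm that it stayed inside the limit.

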